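# Fetch the beaker from behind the reagent bottles and set it on the stirrer

### The arm

A 6-joint arm with a two-finger parallel gripper is mounted at the origin on a cart in front of the work surface, level with it; the furniture and walls round the work are solid. World frame = base frame: x ahead of the robot, y to its left, z up, the work surface at z = 0. Lengths are in m, angles in degrees, forces in N, time in s.
With the tool pointing down it reaches from about 0.35 to 0.875 m from the base axis. Payload 4.2 kg.
Tool frame: the origin (TCP) lies midway between the tips of the shut fingers; the grasp point (between the pads) lies 19 mm behind it (r.pinch_z is the distance from the TCP to the grasp point, in m); z points along the fingers, y is the line along which they close (so a half turn about z gives the same grasp; the last joint's range is limited). The gripper opens to 87 mm and grips with 3 to 60 N. Pads are 19 mm wide; open, the fingers measure 117 mm over their backs; the gripper's body (75 mm by 190 mm) begins 51 mm behind the grasp point.
Start: joints at [83.744, 22.042, 0.453, 0, -68.411, -14.817], TCP at [0.225, 0.583, 0.223] pointing down, gripper open.
Joint ranges: [-179.83, 179.83], [-69.29, 118.12], [-61.27, 80.66], [-181.25, 117.63], [-171.15, -9.14], [-177.46, 177.46]. Speed limits (degrees/s): [159.86, 159.86, 180, 180, 180, 180].

### API

Orientations are given as a 3x3 rotation matrix whose columns are the frame's x, y, z axes.
In Python, from station import r, imaging, models gives the robot as it stands. The module is installed in compiled form; this text tells all that it offers.
- The arm moves only by the tool apply_moves, never from a script. Its argument "moves" is a list of rows, each a list of 2 entries, a list of its own where there are three numbers: the shift along the tool's x, y, z in m, then the turn about the tool's z in degrees. A call has 1 to 5 rows; each row shifts and turns the commanded pose from where the row before left it, along the tool's axes as they then stand; what a row does not reach is not made up. A row lasts 1/12 s, in which the tool goes at most 41.7 mm and 7.16 degrees, less where a joint would pass 70% of its speed; a pose out of reach is approached as far as the arm can. A call is refused whole if a number of a shift passes 0.0417 or a number of a turn 7.16, either way. A call with a gripper value outside its range is refused whole. "hand" is the finger opening in m, from 0 to 0.087, set as the call begins (left out, the last holds). The fingers move at their own pace and stop on an object; the grip force is fixed at half the most. Time passes only in rows, so rows that do not move let the fingers close. It gives the time, the measured TCP pose, the force, the opening and the grip force at its end, in the units of the state.
- r.sense(): the state, without advancing time (a new reading comes with each control period).
- imaging.capture(name): name is "scene" or "top" or "wrist"; returns a dict with "frame" (480x640x3 uint8, blue, green, red), "intrinsics" (3x3 intrinsics, pixels), "eye" and "orientation" of the camera in the world. Camera axes: x right, y down, z forward; pixel columns grow to the right and rows downward; lengths in m; the calibration is good to about 2 mm. A picture is of the moment at which its call begins. There is no depth.
- r.finish_job(): hands the job in; it is judged then, once.
Trained networks look in a picture, given as the dict that the camera call returned (one of the last four; its "shot" number tells which), for a name from the list of things; names that differ only in an ending like _2 or _b are one class to them, and where a whole thing is asked for, a point or a joint stands for the part that bears it (a point fixed in the world has none). Each returns a list of dicts, best first, with "confidence" (0 to 1); they miss things now and then, are a little off and sometimes report something else, mostly with a low value. They report only what shows in the picture. A call takes as long as a camera call.
- models.cut_out(picture, target): "region" (480x640 bool, what is visible of it) and "extent" ([left, top, width, height] as shares, 0 to 1, of the picture: columns of its width, rows of its height, round what is visible of it).
- models.place_of(picture, target): "at" ([column, row] as shares, 0 to 1, of the picture: columns of its width, rows of its height: a listed point, or the origin of a listed thing).
The state is a dict: "time_s": time; "joints": joint angles; "joint_velocities": joint speeds; "effort": joint torques, N m; "tcp_pos": TCP position; "ee_rot": TCP orientation; "wrist_force": force on the tool from outside, world axes, zero at the start; "moment": the same for the moment, N m; "gripper_width": opening from 0.0 (shut) to 1.0 (fully open); "gripper_force": force on a finger pad.
Only numpy, scipy, OpenCV 4.12 (cv2) and the standard library are available. Lean on these libraries where they do the work, as an engineer would, in place of code of your own. Each camera call takes 0.05 s, during which the arm holds its last target. There are 200 camera calls.

### The job

The small beaker at the back of the grey reagent tray is needed on the stirrer, but two bottles stand in front of it. First set both bottles aside, standing on the cork mat; then set the beaker upright in the middle of the stirrer's round plate; then put each bottle back on the pad where it stood before, in the middle of it. Set everything down without dropping it, and leave the vial and the dropper bottle in the tray undisturbed.

Things in the scene. Friction and masses are not known exactly. Their poses are not given: they have to be found in the camera images.
- round_bottle: Round bottle with a translucent white body and a blue screw cap, 142 mm tall; body 62 mm in diameter, cap 42 mm in diameter from 117 mm up to the top (grip it there). About 0.24 kg. Loose, stands in the tray on one of the two pads; which one varies. Origin: centre of its underside, z up.
- square_bottle: Square white bottle with a blue screw cap, 137 mm tall; body 66 x 66 mm and 114 mm high, round cap 54 mm in diameter from 114 mm up to the top (grip it there). About 0.35 kg. Loose, stands on the other pad. Origin: centre of its underside, x and y across its flat sides, z up.
- beaker: Small empty clear glass beaker, 54 mm in outer diameter, 60 mm tall, open at the top, about 0.07 kg. Loose, stands on the tray's floor in the middle of the rear half, behind and between the bottles. Origin: centre of its underside, z up.
- vial: Glass vial with a black screw cap, 24 mm in diameter, 52 mm tall; loose, stands in one rear corner of the tray, beside the beaker. To be left alone. Origin: centre of its underside.
- dropper: Small white plastic dropper bottle, 27 mm in diameter, 53 mm tall; loose, stands in the other rear corner of the tray. To be left alone. Origin: centre of its underside.
- tray: Fixed shallow grey tray, 190 mm (its x) by 240 mm (its y), floor 4 mm thick, lip 12 mm above the bench and 4 mm thick. Origin: centre of its underside; its x points to its rear, away from the robot, its y to its left. Behind it to the right stands a fixed blue carboy, 0.2 m wide and over 0.3 m tall: travel sideways in front of it, close to the robot.
- pad_left: Fixed white plastic disc, 82 mm in diameter, 2 mm thick, on the tray's floor in the front half at the left (tray x -35 mm, y +44 mm). A bottle stands centred on it to within 3 mm. Origin: centre of its underside, 4 mm above the bench, so a bottle on it stands 6 mm above the bench.
- pad_right: Fixed white plastic disc like the other, in the tray's front half at the right (tray x -35 mm, y -44 mm). Origin: centre of its underside.
- mat: Fixed flat cork mat, 210 mm (its x) by 160 mm (its y), 4 mm thick, empty: the side area for the two bottles. Origin: centre of its underside.
- stirrer_plate (a point): Centre of the top of the round steel plate, 112 mm in diameter, on the fixed white magnetic stirrer (130 x 130 mm); the plate's top is 53 mm above the bench. z up; the x axis points away from the stirrer's front, which has a knob.

How it is judged:
By the outcome, as a careful person would: the job done as asked, in the order asked, and still so for the second after the job is handed in, with the robot touching nothing.
It also fails if it takes over 144 s, if anything falls off the work surface, if the arm or the gripper's body presses on something with over 40 N, if the wrist force passes 120 N, or if a joint passes its speed limit or range.

## Working session

There is one attempt and no reset: what is moved stays moved. The work goes in short steps, Python scripts to look and compute and a tool call to move; the robot and the scene stay as the last step left them, time stands still between calls to the robot, and variables do not carry over. Pictures are saved under pics/ and viewed, at most 16 in all, crops included, and the job is handed in when it is done.

Besides the shell and the picture viewer there is one more tool, called after "Emit:" as a command line: name --argument value ..., lists and objects as JSON in quotes. apply_moves: Moves the arm, as the interface text tells. Its arguments: {"type":"object","properties":{"moves":{"type":"array"},"hand":{"type":"number"}},"required":["moves"]}

```bash
mkdir -p pics
cat > h.py <<'E'
import numpy as np, cv2
from station import r, imaging, models
def ray(p,uv):
    d=np.array(p['orientation'])@np.linalg.inv(p['intrinsics'])@np.array([uv[0],uv[1],1.]); return np.array(p['eye']),d
def onz(p,uv,z):
    e,d=ray(p,uv); return e+d*(z-e[2])/d[2]
def proj(p,X):
    c=np.array(p['intrinsics'])@np.array(p['orientation']).T@(np.array(X)-p['eye']); return c[:2]/c[2]
def at(q): return q['at'][0]*640,q['at'][1]*480
E
python3 - <<'E'
from h import *
s=r.sense(); print({k:np.round(v,3).tolist() for k,v in s.items()}, r.pinch_z)
Z=dict(round_bottle=.006,square_bottle=.006,beaker=.004,vial=.004,dropper=.004,tray=0,pad_left=.004,pad_right=.004,mat=0,stirrer_plate=.053)
for n in ("scene","top"):
    p=imaging.capture(n); cv2.imwrite(f"pics/{n}0.png",p['frame']); print(n,np.round(p['eye'],3))
    for k,z in Z.items():
        o=models.place_of(p,k)
        print(k,[(np.round(at(q)).tolist(),np.round(onz(p,at(q),z),3).tolist(),round(q['confidence'],2)) for q in o[:2]])
E
```

```text
{'time_s': 0.0, 'joints': [83.743, 22.089, 0.379, -0.03, -68.409, -14.817], 'joint_velocities': [-0.036, 0.008, -0.017, -0.123, 0.008, -0.018], 'effort': [-0.0, -39.067, 18.741, 4.22, 0.011, -0.0], 'tcp_pos': [0.224, 0.583, 0.221], 'ee_rot': [[0.933, -0.36, -0.001], [-0.36, -0.933, -0.002], [0.0, 0.002, -1.0]], 'wrist_force': [-0.539, -0.409, -0.186], 'moment': [-0.018, 0.015, 0.038], 'gripper_force': 0.0, 'gripper_width': 1.0} 0.0187
scene [0.454 1.325 0.642]
round_bottle [([359.0, 308.0], [0.427, 0.316, 0.006], 0.67)]
square_bottle [([351.0, 328.0], [0.443, 0.39, 0.006], 0.9), ([330.0, 292.0], [0.49, 0.254, 0.006], 0.53)]
beaker [([321.0, 318.0], [0.505, 0.357, 0.004], 0.71)]
vial [([299.0, 340.0], [0.543, 0.432, 0.004], 0.52)]
dropper [([329.0, 294.0], [0.493, 0.258, 0.004], 0.61)]
tray [([344.0, 318.0], [0.459, 0.348, 0.0], 0.82)]
pad_left [([351.0, 334.0], [0.444, 0.407, 0.004], 0.47)]
pad_right [([361.0, 307.0], [0.424, 0.309, 0.004], 0.49)]
mat [([356.0, 211.0], [0.433, -0.224, 0.0], 0.57), ([350.0, 328.0], [0.447, 0.382, 0.0], 0.35)]
stirrer_plate [([354.0, 232.0], [0.439, 0.037, 0.053], 0.98)]
top [0.28  0.093 1.391]
round_bottle [([238.0, 285.0], [0.42, 0.323, 0.006], 0.75)]
square_bottle [([204.0, 279.0], [0.437, 0.411, 0.006], 0.93)]
beaker [([227.0, 255.0], [0.499, 0.352, 0.004], 0.85)]
vial [([198.0, 242.0], [0.536, 0.428, 0.004], 0.56)]
dropper [([263.0, 258.0], [0.489, 0.259, 0.004], 0.45)]
tray [([223.0, 269.0], [0.463, 0.364, 0.0], 0.95)]
pad_left [([204.0, 281.0], [0.433, 0.411, 0.004], 0.41)]
pad_right [([237.0, 288.0], [0.411, 0.327, 0.004], 0.56)]
mat [([455.0, 274.0], [0.433, -0.236, 0.0], 0.96)]
stirrer_plate [([353.0, 273.0], [0.436, 0.03, 0.053], 0.95)]
```

View pics/scene0.png

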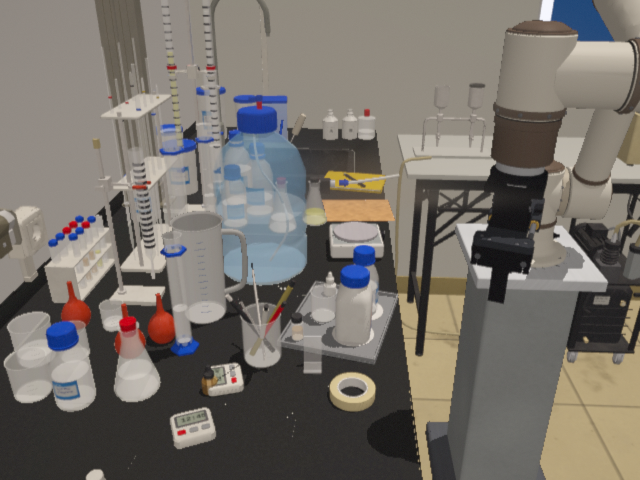

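View pics/top0.png

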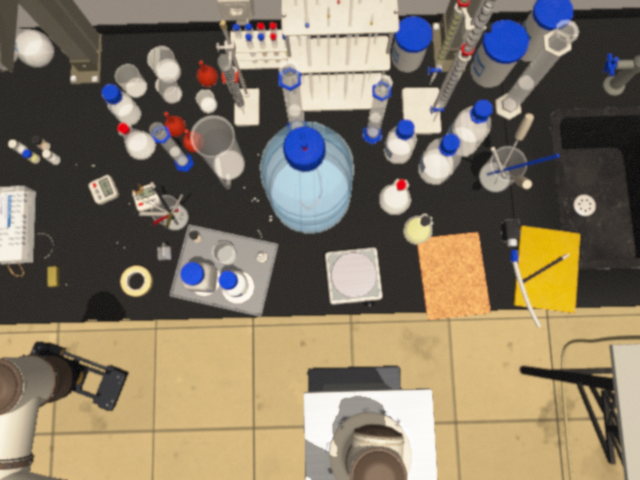

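The scene view shows the square bottle (355,305) on the left pad and the round one (365,275) on the right pad. The beaker is behind them at (322,305). The top view shows the tray yawed by about -15°, the stirrer at (353,275) and the mat at (455,275). Next I'll refine these.

```bash
cat >> h.py <<'E'
def rect(p,name,z):
    m=models.cut_out(p,name)
    if not m: return None
    m=m[0]; c,_=cv2.findContours(m['region'].astype(np.uint8),cv2.RETR_EXTERNAL,cv2.CHAIN_APPROX_NONE)
    c=np.vstack(c)[:,0].astype(float)
    P=np.array([onz(p,u,z)[:2] for u in c],np.float32)*1000
    (cx,cy),(w,h),a=cv2.minAreaRect(P); return np.round([cx,cy,w,h,a],1).tolist(), round(m['confidence'],2)
def caps(p,z):
    hsv=cv2.cvtColor(p['frame'],cv2.COLOR_BGR2HSV)
    m=cv2.inRange(hsv,(105,120,60),(125,255,255))
    n,l,s,c=cv2.connectedComponentsWithStats(m)
    o=[]
    for i in range(1,n):
        if s[i,4]>60:
            X=onz(p,c[i],z)
            if .3<X[0]<.6 and -.4<X[1]<.55: o.append((s[i].tolist(),np.round(c[i],1).tolist(),np.round(X,4).tolist()))
    return o
E
python3 - <<'E'
from h import *
for n in ("top","scene"):
    p=imaging.capture(n); print(n)
    for k,z in (('tray',.010),('mat',.004),('stirrer_plate',.053)): print(k,rect(p,k,z))
    for k in('round_bottle','square_bottle','beaker','vial','dropper'):
        m=models.cut_out(p,k); print(k,[(np.round(np.array(q['extent'])*[640,480,640,480],1).tolist(),round(q['confidence'],2)) for q in m[:2]])
    for o in caps(p,.13): print(o)
E
```

```text
top
tray ([461.2, 358.2, 243.2, 191.8, 76.3], 0.67)
mat ([431.1, -228.0, 211.3, 160.1, 4.6], 0.7)
stirrer_plate ([425.1, 28.8, 141.9, 128.8, 4.3], 0.79)
round_bottle [([221.5, 268.9, 28.5, 26.2], 0.89)]
square_bottle [([181.1, 263.1, 36.5, 29.8], 0.94)]
beaker [([210.1, 240.8, 25.1, 27.3], 0.73)]
vial [([192.0, 234.9, 9.2, 6.3], 0.68)]
dropper [([257.2, 254.1, 11.9, 5.2], 0.62)]
([510, 249, 8, 13, 85], [513.3, 254.8], [0.4592, -0.3426, 0.13])
([181, 262, 23, 23, 411], [191.8, 273.1], [0.4385, 0.4104, 0.13])
([219, 271, 18, 18, 259], [227.5, 279.6], [0.4207, 0.3266, 0.13])
scene
tray ([464.8, 360.7, 259.6, 193.6, 75.9], 0.7)
mat ([429.2, -224.5, 201.6, 162.2, 3.3], 0.6)
stirrer_plate ([431.4, 80.5, 138.2, 208.8, 3.2], 0.66)
round_bottle [([352.0, 245.3, 26.4, 72.0], 0.59), ([329.3, 222.7, 56.7, 34.6], 0.24)]
square_bottle [([333.6, 263.5, 41.8, 81.7], 0.68)]
beaker [([306.1, 286.0, 30.7, 38.9], 0.8)]
vial [([292.1, 315.1, 13.2, 26.9], 0.64)]
dropper []
([340, 245, 36, 43, 988], [358.2, 267.7], [0.4335, 0.37, 0.13])
```

Emit:
apply_moves --moves '[[[0,0,-0.02],7],[[0.03,-0.02,-0.01],7],[[0.03,-0.02,0],7],[[0.03,-0.02,0],7],[[0.03,-0.02,0],7]]'

```text
time_s: 2.42
tcp_pos: [0.3683, 0.5715, 0.2525]
ee_rot: [[0.554, -0.832, 0.0], [-0.832, -0.554, 0.001], [-0.0, -0.001, -1.0]]
wrist_force: [0.4, 0.5, -0.8]
gripper_width: 0.996
gripper_force: 0.0
```

Emit:
apply_moves --moves '[[[0,0,-0.01],7],[[0,0,-0.01],7],[[0,0,-0.01],7],[[0,0,-0.01],7],[[0,0,-0.01],7]]'

```text
time_s: 2.83
tcp_pos: [0.3673, 0.5709, 0.3029]
ee_rot: [[-0.025, -1.0, -0.0], [-1.0, 0.025, -0.0], [0.0, 0.0, -1.0]]
wrist_force: [0.8, -0.5, -0.5]
gripper_width: 0.998
gripper_force: 0.0
```

Emit:
apply_moves --moves '[[[0,0,0],6.2],[[0,0,0],6.2],[[0.035,-0.008,0],0],[[0.035,-0.008,0],0],[[0.035,-0.008,0],0]]'

```text
time_s: 3.25
tcp_pos: [0.3657, 0.4622, 0.3017]
ee_rot: [[-0.232, -0.973, -0.0], [-0.973, 0.232, -0.001], [0.001, 0.0, -1.0]]
wrist_force: [0.3, -0.3, 1.3]
gripper_width: 1.0
gripper_force: 0.0
```

```bash
cat >> h.py <<'E'
def go(X):
    s=r.sense(); R=np.array(s['ee_rot']); t=np.array(s['tcp_pos'])
    print('tcp',np.round(t,4),'yaw_y',round(float(np.degrees(np.arctan2(R[1,1],R[0,1])))%360,2),'shift mm',np.round(R.T@(np.array(X)-t)*1000,1))
E
python3 - <<'E'
from h import *
p=imaging.capture("wrist"); cv2.imwrite("pics/w0.png",p['frame']); print(np.round(p['eye'],3),np.round(p['orientation'],3).tolist())
for k,z in dict(round_bottle=.006,square_bottle=.006,beaker=.004,vial=.004,dropper=.004,tray=0,pad_left=.004,pad_right=.004).items():
    o=models.place_of(p,k); print(k,[(np.round(at(q)).tolist(),np.round(onz(p,at(q),z),3).tolist(),round(q['confidence'],2)) for q in o[:2]])
for o in caps(p,.142): print(o)
go([.438,.410,.3])
E
```

```text
[0.349 0.389 0.464] [[-0.972, 0.224, 0.065], [0.233, 0.936, 0.265], [-0.001, 0.273, -0.962]]
round_bottle [([251.0, 109.0], [0.423, 0.325, 0.006], 0.97)]
square_bottle [([255.0, 174.0], [0.442, 0.406, 0.006], 0.83)]
beaker [([250.0, 107.0], [0.425, 0.322, 0.004], 0.74), ([201.0, 144.0], [0.501, 0.351, 0.004], 0.68)]
vial [([187.0, 206.0], [0.547, 0.426, 0.004], 0.71)]
dropper [([183.0, 68.0], [0.493, 0.259, 0.004], 0.6)]
tray [([229.0, 139.0], [0.465, 0.354, 0.0], 0.95)]
pad_left [([228.0, 139.0], [0.464, 0.354, 0.004], 0.41)]
pad_right [([255.0, 173.0], [0.442, 0.404, 0.004], 0.18)]
([197, 61, 52, 51, 2026], [222.2, 86.3], [0.4211, 0.3198, 0.142])
([204, 156, 56, 54, 2357], [231.7, 182.3], [0.4386, 0.403, 0.142])
tcp [0.3659 0.4643 0.302 ] yaw_y 166.56 shift mm [ 36.1 -82.8   2. ]
```

View pics/w0.png

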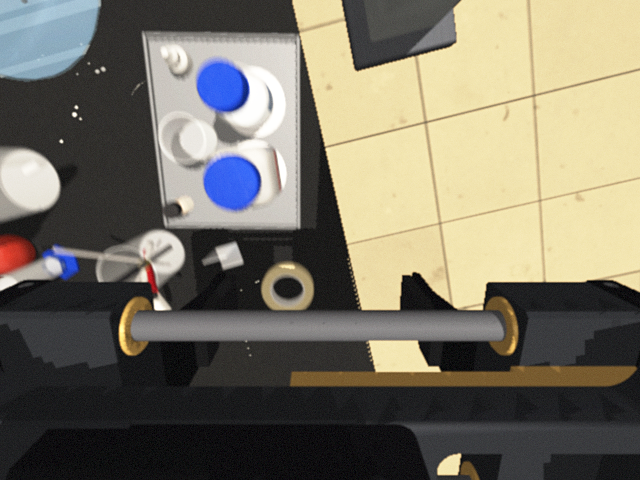

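Emit:
apply_moves --moves '[[[0.013,-0.028,0],0.3],[[0.013,-0.028,0],0],[[0.013,-0.027,0.02],0],[[0,0,0.03],0],[[0,0,0],0]]'

```text
time_s: 4.12
tcp_pos: [0.436, 0.4032, 0.2461]
ee_rot: [[-0.241, -0.97, -0.009], [-0.97, 0.241, -0.008], [0.01, 0.006, -1.0]]
wrist_force: [-0.3, -0.1, -2.2]
gripper_width: 1.0
gripper_force: 0.0
```

Run:
```python
from h import *
p=imaging.capture("wrist"); cv2.imwrite("pics/w1.png",p['frame'])
print(rect(p,'tray',.010))
for k,z in dict(round_bottle=.006,square_bottle=.006,beaker=.004).items():
    o=models.place_of(p,k); print(k,[(np.round(at(q)).tolist(),np.round(onz(p,at(q),z),3).tolist(),round(q['confidence'],2)) for q in o[:2]])
for o in caps(p,.143): print(o)
go([.438,.407,.125])
```

```text
([463.9, 355.6, 240.3, 190.8, 75.8], 0.64)
round_bottle [([313.0, 143.0], [0.423, 0.324, 0.006], 0.91)]
square_bottle [([314.0, 213.0], [0.442, 0.405, 0.006], 0.68)]
beaker [([253.0, 180.0], [0.503, 0.349, 0.004], 0.7), ([239.0, 248.0], [0.546, 0.427, 0.004], 0.34)]
([284, 109, 55, 56, 2400], [310.9, 136.5], [0.4221, 0.3218, 0.143])
([283, 210, 64, 65, 3165], [314.9, 241.9], [0.4397, 0.4041, 0.143])
tcp [0.4376 0.4074 0.2545] yaw_y 166.32 shift mm [  0.7  -0.3 129.5]
```

View pics/w1.png

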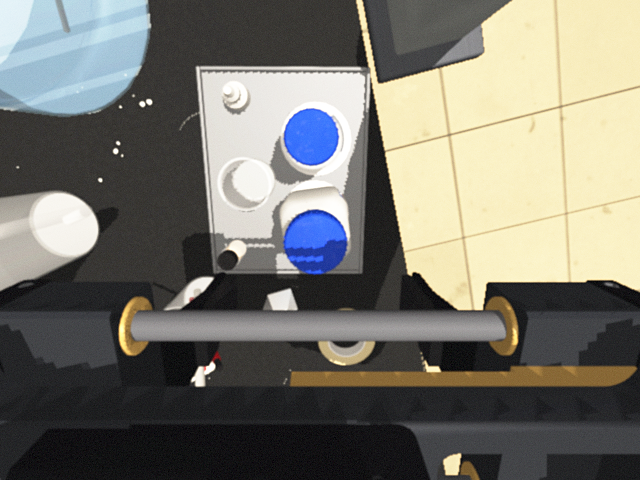

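Emit:
apply_moves --moves '[[[0.001,-0.003,0.03],0],[[0,0,0.04],0],[[0,0,0.03],0],[[0,0,0.02],0],[[0,0,0.009],0]]'

```text
time_s: 4.78
tcp_pos: [0.4389, 0.404, 0.1216]
ee_rot: [[-0.237, -0.971, -0.002], [-0.971, 0.237, -0.002], [0.003, 0.001, -1.0]]
wrist_force: [0.5, -1.1, -0.1]
gripper_width: 1.0
gripper_force: 0.0
```

Emit:
apply_moves --moves '[[[0,0,0],0],[[0,0,0],0],[[0,0,0],0]]'

```text
time_s: 5.03
tcp_pos: [0.4409, 0.4057, 0.126]
ee_rot: [[-0.237, -0.971, 0.003], [-0.971, 0.237, 0.003], [-0.004, -0.002, -1.0]]
wrist_force: [-0.4, 0.1, 0.1]
gripper_width: 0.998
gripper_force: 0.0
```

Emit:
apply_moves --moves '[[[0,0,0],0],[[0,0,0],0],[[0,0,0],0],[[0,0,0],0],[[0,0,0],0]]' --hand 0.045

```text
time_s: 5.45
tcp_pos: [0.4401, 0.4042, 0.1239]
ee_rot: [[-0.238, -0.971, 0.0], [-0.971, 0.238, 0.001], [-0.001, -0.0, -1.0]]
wrist_force: [0.0, -0.1, -0.2]
gripper_width: 0.709
gripper_force: 0.0
```

Emit:
apply_moves --moves '[[[0,0,0],0],[[0,0,0],0],[[0,0,0],0],[[0,0,0],0],[[0,0,0],0]]'

```text
time_s: 5.87
tcp_pos: [0.4399, 0.4042, 0.1237]
ee_rot: [[-0.238, -0.971, -0.0], [-0.971, 0.238, 0.0], [-0.0, 0.0, -1.0]]
wrist_force: [-0.9, 0.9, 0.8]
gripper_width: 0.613
gripper_force: 30.0
```

Emit:
apply_moves --moves '[[[0,0,-0.01],0],[[0,0,-0.02],0],[[0,0,-0.03],0],[[0,0,-0.035],0],[[0,0,-0.035],0]]'

```text
time_s: 6.28
tcp_pos: [0.4396, 0.4032, 0.2541]
ee_rot: [[-0.238, -0.971, -0.002], [-0.971, 0.238, -0.002], [0.003, 0.001, -1.0]]
wrist_force: [0.7, 0.4, -3.8]
gripper_width: 0.614
gripper_force: 30.0
```

Emit:
apply_moves --moves '[[[0,0,-0.035],0],[[0,0,-0.015],0],[[0.01,0,0],0],[[0.02,0,0],0],[[0.03,0,0],0]]'

```text
time_s: 6.7
tcp_pos: [0.4248, 0.3454, 0.3008]
ee_rot: [[-0.237, -0.971, -0.003], [-0.971, 0.237, -0.002], [0.003, 0.003, -1.0]]
wrist_force: [-0.3, -0.9, -2.5]
gripper_width: 0.614
gripper_force: 30.0
```

Emit:
apply_moves --moves '[[[0.03,0,0],0],[[0.03,0,0],0],[[0.03,0,0],0],[[0.03,0,0],0],[[0.03,0,0],0]]'

```text
time_s: 7.12
tcp_pos: [0.3881, 0.1974, 0.3014]
ee_rot: [[-0.238, -0.971, -0.004], [-0.971, 0.238, -0.003], [0.003, 0.003, -1.0]]
wrist_force: [0.5, 0.0, -2.8]
gripper_width: 0.613
gripper_force: 30.0
```

Emit:
apply_moves --moves '[[[0.03,-0.007,0],0],[[0.03,-0.007,0],0],[[0.03,-0.007,0],0],[[0.03,-0.007,0],0],[[0.03,-0.007,0],0]]'

```text
time_s: 7.53
tcp_pos: [0.3861, 0.0438, 0.3017]
ee_rot: [[-0.238, -0.971, -0.004], [-0.971, 0.238, -0.001], [0.002, 0.003, -1.0]]
wrist_force: [1.6, -0.5, -4.0]
gripper_width: 0.61
gripper_force: 30.0
```

Emit:
apply_moves --moves '[[[0.03,-0.007,0],0],[[0.03,-0.007,0],0],[[0.03,-0.007,0],0],[[0.03,-0.007,0],0],[[0.02,-0.007,0],0]]'

```text
time_s: 7.95
tcp_pos: [0.3862, -0.1005, 0.3017]
ee_rot: [[-0.24, -0.971, -0.004], [-0.971, 0.24, 0.0], [0.001, 0.004, -1.0]]
wrist_force: [1.1, 0.5, -3.7]
gripper_width: 0.615
gripper_force: 30.0
```

Emit:
apply_moves --moves '[[[0.02,-0.023,0],0],[[0.02,-0.023,0],0],[[0.02,-0.023,0],0],[[0.02,-0.023,0],0],[[0.02,-0.023,0],0]]'

```text
time_s: 8.37
tcp_pos: [0.4756, -0.2239, 0.3013]
ee_rot: [[-0.239, -0.971, -0.004], [-0.971, 0.239, 0.002], [-0.001, 0.005, -1.0]]
wrist_force: [0.6, 1.3, -2.4]
gripper_width: 0.614
gripper_force: 30.0
```

Emit:
apply_moves --moves '[[[0,0,0],0],[[0,0,0],0],[[0,0,0],0]]'

```text
time_s: 8.62
tcp_pos: [0.4753, -0.2224, 0.3017]
ee_rot: [[-0.239, -0.971, -0.004], [-0.971, 0.239, 0.001], [-0.0, 0.004, -1.0]]
wrist_force: [0.3, 0.4, -3.9]
gripper_width: 0.612
gripper_force: 30.0
```

Run:
```python
from h import *
p=imaging.capture("wrist"); cv2.imwrite("pics/w2.png",p['frame'])
print(rect(p,'mat',.004))
go([.476,-.224,.1217])
```

```text
None
tcp [ 0.4757 -0.2219  0.3031] yaw_y 166.26 shift mm [  2.   -1.1 181.4]
```

View pics/w2.png

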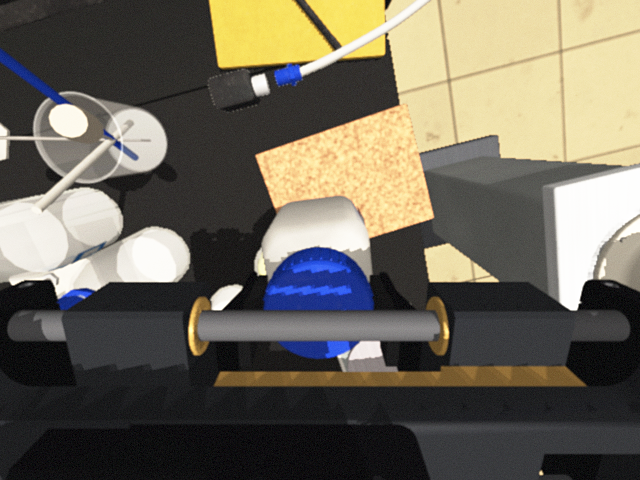

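Emit:
apply_moves --moves '[[[0.001,-0.001,0.02],0],[[0,0,0.035],0],[[0,0,0.035],0],[[0,0,0.035],0],[[0,0,0.03],0]]'

```text
time_s: 9.13
tcp_pos: [0.4762, -0.2226, 0.1471]
ee_rot: [[-0.237, -0.972, -0.0], [-0.972, 0.237, 0.001], [-0.001, 0.001, -1.0]]
wrist_force: [-0.6, -0.3, -5.0]
gripper_width: 0.616
gripper_force: 30.0
```

Emit:
apply_moves --moves '[[[0,0,0.014],0],[[0,0,0.005],0],[[0,0,0],0],[[0,0,0],0],[[0,0,0],0]]'

```text
time_s: 9.55
tcp_pos: [0.4789, -0.2239, 0.1315]
ee_rot: [[-0.237, -0.971, 0.004], [-0.971, 0.237, -0.001], [0.0, -0.004, -1.0]]
wrist_force: [-0.2, 0.1, -2.0]
gripper_width: 0.612
gripper_force: 30.0
```

Emit:
apply_moves --moves '[[[0,0,0.003],0],[[0,0,0.001],0],[[0,0,0],0],[[0,0,0],0],[[0,0,0],0]]'

```text
time_s: 9.97
tcp_pos: [0.4777, -0.2239, 0.1257]
ee_rot: [[-0.238, -0.971, 0.0], [-0.971, 0.238, -0.0], [0.0, -0.0, -1.0]]
wrist_force: [-0.4, 0.4, -3.7]
gripper_width: 0.609
gripper_force: 30.0
```

Emit:
apply_moves --moves '[[[0,0,0.002],0],[[0,0,0.001],0],[[0,0,0],0],[[0,0,0],0],[[0,0,0],0]]'

```text
time_s: 10.38
tcp_pos: [0.4776, -0.2239, 0.1225]
ee_rot: [[-0.238, -0.971, -0.0], [-0.971, 0.238, -0.0], [0.0, 0.0, -1.0]]
wrist_force: [0.2, -0.3, -2.4]
gripper_width: 0.611
gripper_force: 30.0
```

Emit:
apply_moves --moves '[[[0,0,0.001],0],[[0,0,0],0],[[0,0,0],0],[[0,0,0],0],[[0,0,0],0]]'

```text
time_s: 10.8
tcp_pos: [0.4778, -0.224, 0.1219]
ee_rot: [[-0.238, -0.971, 0.001], [-0.971, 0.238, -0.0], [0.0, -0.001, -1.0]]
wrist_force: [-0.8, -0.3, 0.8]
gripper_width: 0.611
gripper_force: 30.0
```

Emit:
apply_moves --moves '[[[0,0,0],0],[[0,0,0],0],[[0,0,0],0],[[0,0,0],0],[[0,0,0],0]]' --hand 0.087

```text
time_s: 11.22
tcp_pos: [0.4778, -0.2239, 0.1216]
ee_rot: [[-0.238, -0.971, 0.0], [-0.971, 0.238, -0.0], [0.0, -0.0, -1.0]]
wrist_force: [-0.1, -0.2, 0.2]
gripper_width: 0.908
gripper_force: 0.0
```

Emit:
apply_moves --moves '[[[0,0,0],0],[[0,0,0],0],[[0,0,0],0],[[0,0,-0.005],0],[[0,0,-0.02],0]]'

```text
time_s: 11.63
tcp_pos: [0.4754, -0.2233, 0.1442]
ee_rot: [[-0.239, -0.971, -0.007], [-0.971, 0.239, 0.002], [-0.0, 0.007, -1.0]]
wrist_force: [1.0, 1.0, -0.0]
gripper_width: 0.996
gripper_force: 0.0
```

Emit:
apply_moves --moves '[[[0,0,-0.035],0],[[0,0,-0.035],0],[[0,0,-0.035],0],[[-0.02,0.023,0],0],[[-0.02,0.023,0],0]]'

```text
time_s: 12.05
tcp_pos: [0.4438, -0.1742, 0.2541]
ee_rot: [[-0.24, -0.971, 0.006], [-0.971, 0.24, -0.001], [-0.001, -0.006, -1.0]]
wrist_force: [0.1, 0.9, -0.6]
gripper_width: 1.0
gripper_force: 0.0
```

Emit:
apply_moves --moves '[[[-0.02,0.023,0],0],[[-0.02,0.023,0],0],[[-0.02,0.023,0],0],[[-0.0365,0.009,0],0],[[-0.0365,0.009,0],0]]'

```text
time_s: 12.47
tcp_pos: [0.3885, -0.0234, 0.2525]
ee_rot: [[-0.24, -0.971, 0.002], [-0.971, 0.24, 0.001], [-0.001, -0.002, -1.0]]
wrist_force: [1.1, -0.0, -0.2]
gripper_width: 0.998
gripper_force: 0.0
```

Emit:
apply_moves --moves '[[[-0.0365,0.009,0],0],[[-0.0365,0.009,0],0],[[-0.0365,0.009,0],0],[[-0.0365,0.009,0],0],[[-0.0365,0.009,0],0]]'

```text
time_s: 12.88
tcp_pos: [0.3888, 0.1656, 0.2524]
ee_rot: [[-0.237, -0.971, 0.001], [-0.971, 0.237, 0.001], [-0.001, -0.001, -1.0]]
wrist_force: [0.9, -0.0, 0.3]
gripper_width: 1.002
gripper_force: 0.0
```

Emit:
apply_moves --moves '[[[-0.0365,0.009,0],0],[[-0.0315,0,0],0],[[-0.0315,0,0],0],[[-0.0315,0,0],0],[[-0.0315,0,0],0]]'

```text
time_s: 13.3
tcp_pos: [0.4193, 0.3254, 0.252]
ee_rot: [[-0.237, -0.971, 0.0], [-0.971, 0.237, 0.0], [-0.0, -0.0, -1.0]]
wrist_force: [0.1, 0.7, 1.2]
gripper_width: 1.0
gripper_force: 0.0
```

Emit:
apply_moves --moves '[[[0,0,0],0],[[0,0,0],0],[[0,0,0],0]]'

```text
time_s: 13.55
tcp_pos: [0.419, 0.3233, 0.2514]
ee_rot: [[-0.238, -0.971, -0.001], [-0.971, 0.238, -0.001], [0.001, 0.0, -1.0]]
wrist_force: [-0.2, -0.6, -0.1]
gripper_width: 1.003
gripper_force: 0.0
```

Run:
```python
from h import *
p=imaging.capture("wrist"); cv2.imwrite("pics/w3.png",p['frame'])
for o in caps(p,.148): print(o)
t=imaging.capture("top"); cv2.imwrite("pics/t3.png",t['frame'][200:350,160:520])
print([np.round(onz(t,at(q),.004),3).tolist() for q in models.place_of(t,'square_bottle')])
for o in caps(t,.142): print(o)
go([.4215,.322,.128])
```

```text
([291, 208, 50, 53, 2095], [315.7, 234.1], [0.4213, 0.3187, 0.148])
[[0.414, 0.328, 0.004], [0.466, -0.215, 0.004]]
([450, 239, 23, 22, 388], [460.6, 249.5], [0.4736, -0.2176, 0.142])
([510, 249, 8, 13, 85], [513.3, 254.8], [0.4575, -0.3384, 0.142])
([223, 271, 14, 18, 196], [229.5, 280.1], [0.418, 0.3199, 0.142])
tcp [0.4192 0.3228 0.252 ] yaw_y 166.18 shift mm [  0.2  -2.4 124. ]
```

View pics/t3.png

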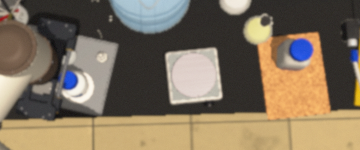

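View pics/w3.png

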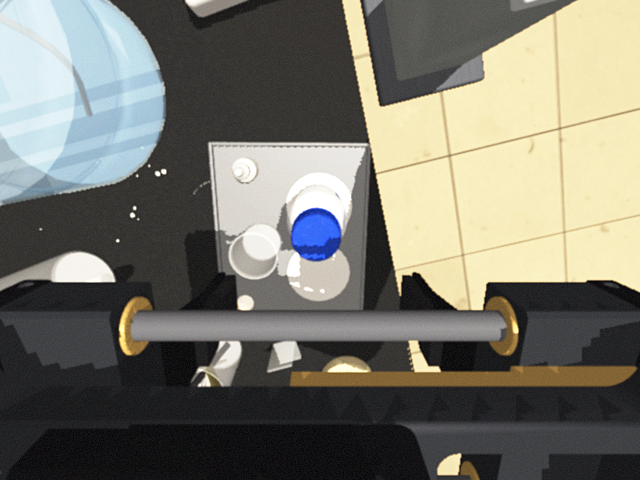

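The square bottle stands inside the mat (crop 295,55). In the wrist view the round cap is at (316,234) and the left pad is now empty at (318,272). Next I grasp the round bottle.

Emit:
apply_moves --moves '[[[0.002,-0.002,0.03],0],[[0,0,0.04],0],[[0,0,0.03],0],[[0,0,0.02],0],[[0,0,0.004],0]]'

```text
time_s: 14.12
tcp_pos: [0.419, 0.3184, 0.1242]
ee_rot: [[-0.24, -0.971, -0.005], [-0.971, 0.24, -0.005], [0.007, 0.004, -1.0]]
wrist_force: [-1.1, 0.2, -0.2]
gripper_width: 1.002
gripper_force: 0.0
```

Emit:
apply_moves --moves '[[[0,0,0],0],[[0,0,0],0],[[0,0,0],0],[[0,0,0],0],[[0,0,0],0]]'

```text
time_s: 14.53
tcp_pos: [0.4212, 0.3219, 0.129]
ee_rot: [[-0.238, -0.971, 0.002], [-0.971, 0.238, 0.002], [-0.003, -0.001, -1.0]]
wrist_force: [0.2, 0.7, 0.6]
gripper_width: 1.001
gripper_force: 0.0
```

Emit:
apply_moves --moves '[[[0,0,0],0],[[0,0,0],0],[[0,0,0],0],[[0,0,0],0],[[0,0,0],0]]' --hand 0.034

```text
time_s: 14.95
tcp_pos: [0.4208, 0.3213, 0.1275]
ee_rot: [[-0.238, -0.971, -0.0], [-0.971, 0.238, -0.0], [0.0, -0.0, -1.0]]
wrist_force: [0.3, -0.3, -1.2]
gripper_width: 0.712
gripper_force: 0.0
```

Emit:
apply_moves --moves '[[[0,0,0],0],[[0,0,0],0],[[0,0,0],0],[[0,0,0],0],[[0,0,0],0]]'

```text
time_s: 15.37
tcp_pos: [0.4207, 0.3213, 0.1275]
ee_rot: [[-0.238, -0.971, -0.0], [-0.971, 0.238, -0.0], [0.0, 0.0, -1.0]]
wrist_force: [-0.3, 0.4, -0.1]
gripper_width: 0.471
gripper_force: 30.0
```

Emit:
apply_moves --moves '[[[0,0,0],0],[[0,0,0],0]]'

```text
time_s: 15.53
tcp_pos: [0.4207, 0.3213, 0.1275]
ee_rot: [[-0.238, -0.971, -0.0], [-0.971, 0.238, -0.0], [0.0, 0.0, -1.0]]
wrist_force: [-0.4, 0.9, 0.4]
gripper_width: 0.469
gripper_force: 30.0
```

Emit:
apply_moves --moves '[[[0,0,-0.01],0],[[0,0,-0.02],0],[[0,0,-0.035],0],[[0,0,-0.035],0],[[0,0,-0.03],0]]'

```text
time_s: 15.95
tcp_pos: [0.4207, 0.3211, 0.2599]
ee_rot: [[-0.238, -0.971, 0.0], [-0.971, 0.238, 0.0], [-0.0, -0.0, -1.0]]
wrist_force: [1.0, 1.1, -3.5]
gripper_width: 0.47
gripper_force: 30.0
```

Emit:
apply_moves --moves '[[[0.005,0,-0.01],0],[[0.02,0,0],0],[[0.03,0,0],0],[[0.035,0,0],0],[[0.035,0.001,0],0]]'

```text
time_s: 16.37
tcp_pos: [0.3886, 0.1983, 0.2662]
ee_rot: [[-0.238, -0.971, -0.003], [-0.971, 0.238, -0.002], [0.002, 0.002, -1.0]]
wrist_force: [1.1, -0.4, -2.3]
gripper_width: 0.471
gripper_force: 30.0
```

Emit:
apply_moves --moves '[[[0.035,-0.008,0],0],[[0.035,-0.008,0],0],[[0.035,-0.008,0],0],[[0.035,-0.008,0],0],[[0.035,-0.008,0],0]]'

```text
time_s: 16.78
tcp_pos: [0.3855, 0.0187, 0.2668]
ee_rot: [[-0.238, -0.971, -0.002], [-0.971, 0.238, 0.0], [0.0, 0.002, -1.0]]
wrist_force: [0.7, 0.6, -2.5]
gripper_width: 0.473
gripper_force: 30.0
```

Emit:
apply_moves --moves '[[[0.035,-0.008,0],0],[[0.035,-0.008,0],0],[[0.035,-0.008,0],0],[[0.0325,-0.0065,0],0],[[0.03,-0.006,0],0]]'

```text
time_s: 17.2
tcp_pos: [0.3811, -0.1524, 0.2667]
ee_rot: [[-0.239, -0.971, -0.002], [-0.971, 0.239, 0.001], [-0.0, 0.002, -1.0]]
wrist_force: [0.4, 1.0, -3.3]
gripper_width: 0.473
gripper_force: 30.0
```

Emit:
apply_moves --moves '[[[0.03,-0.006,0],0],[[0.03,-0.004,0],0],[[0.02,-0.004,0],0],[[0,0,0],0],[[0,0,0],0]]'

```text
time_s: 17.62
tcp_pos: [0.376, -0.2322, 0.2663]
ee_rot: [[-0.241, -0.97, -0.003], [-0.97, 0.241, 0.001], [-0.001, 0.003, -1.0]]
wrist_force: [-0.8, 0.8, -2.7]
gripper_width: 0.472
gripper_force: 30.0
```

Run:
```python
from h import *
p=imaging.capture("wrist"); cv2.imwrite("pics/w4.png",p['frame'])
print([o for o in caps(p,.139)])
go([.376,-.232,.1255])
```

```text
[([184, 89, 34, 25, 539], [199.9, 101.8], [0.4438, -0.3611, 0.139]), ([186, 234, 61, 53, 2472], [216.5, 259.8], [0.4747, -0.2288, 0.139]), ([275, 252, 87, 59, 4108], [318.3, 284.3], [0.3894, -0.1822, 0.139]), ([296, 341, 45, 7, 227], [317.9, 343.2], [0.4052, -0.1206, 0.139])]
tcp [ 0.3763 -0.2316  0.2665] yaw_y 166.14 shift mm [  0.6  -0.2 141. ]
```

Emit:
apply_moves --moves '[[[0,0,0.02],0],[[0,0,0.035],0],[[0,0,0.035],0],[[0,0,0.03],0],[[0,0,0.014],0]]'

```text
time_s: 18.08
tcp_pos: [0.3743, -0.2297, 0.1298]
ee_rot: [[-0.237, -0.971, -0.007], [-0.971, 0.237, 0.003], [-0.001, 0.007, -1.0]]
wrist_force: [-0.1, 0.5, -2.9]
gripper_width: 0.474
gripper_force: 30.0
```

Emit:
apply_moves --moves '[[[0,0,0.003],0],[[0,0,0],0],[[0,0,0],0],[[0,0,0],0],[[0,0,0],0]]'

```text
time_s: 18.5
tcp_pos: [0.3784, -0.2318, 0.132]
ee_rot: [[-0.238, -0.971, 0.003], [-0.971, 0.238, -0.001], [-0.0, -0.003, -1.0]]
wrist_force: [0.0, 0.7, -3.0]
gripper_width: 0.468
gripper_force: 30.0
```

Emit:
apply_moves --moves '[[[0,0,0],0],[[0,0,0],0],[[0,0,0],0],[[0,0,0],0],[[0,0,0],0]]'

```text
time_s: 18.92
tcp_pos: [0.3773, -0.2318, 0.1306]
ee_rot: [[-0.238, -0.971, 0.0], [-0.971, 0.238, -0.0], [-0.0, -0.0, -1.0]]
wrist_force: [-0.4, -0.2, -3.0]
gripper_width: 0.472
gripper_force: 30.0
```

Emit:
apply_moves --moves '[[[0,0,0.002],0],[[0,0,0.002],0],[[0,0,0],0],[[0,0,0],0],[[0,0,0],0]]'

```text
time_s: 19.33
tcp_pos: [0.3773, -0.2317, 0.1265]
ee_rot: [[-0.238, -0.971, -0.0], [-0.971, 0.238, 0.0], [0.0, 0.0, -1.0]]
wrist_force: [1.0, 0.1, -2.5]
gripper_width: 0.473
gripper_force: 30.0
```

Emit:
apply_moves --moves '[[[0,0,0.001],0],[[0,0,0],0],[[0,0,0],0],[[0,0,0],0],[[0,0,0],0]]'

```text
time_s: 19.75
tcp_pos: [0.3775, -0.2318, 0.1257]
ee_rot: [[-0.238, -0.971, 0.001], [-0.971, 0.238, -0.0], [0.0, -0.001, -1.0]]
wrist_force: [-0.6, -0.4, -1.8]
gripper_width: 0.474
gripper_force: 30.0
```

Emit:
apply_moves --moves '[[[0,0,0.001],0],[[0,0,0],0],[[0,0,0],0]]'

```text
time_s: 20.0
tcp_pos: [0.3777, -0.2322, 0.1256]
ee_rot: [[-0.237, -0.971, 0.001], [-0.971, 0.237, -0.001], [0.001, -0.001, -1.0]]
wrist_force: [-1.6, -0.2, 5.0]
gripper_width: 0.475
gripper_force: 30.1
```

Emit:
apply_moves --moves '[[[0,0,0],0],[[0,0,0],0],[[0,0,0],0],[[0,0,0],0],[[0,0,0],0]]' --hand 0.087

```text
time_s: 20.42
tcp_pos: [0.3773, -0.2316, 0.1244]
ee_rot: [[-0.238, -0.971, -0.0], [-0.971, 0.238, 0.0], [-0.0, 0.0, -1.0]]
wrist_force: [1.2, 0.3, 0.5]
gripper_width: 0.763
gripper_force: 0.0
```

Emit:
apply_moves --moves '[[[0,0,0],0],[[0,0,0],0],[[0,0,0],0],[[0,0,-0.005],0],[[0,0,-0.02],0]]'

```text
time_s: 20.83
tcp_pos: [0.3752, -0.231, 0.1476]
ee_rot: [[-0.239, -0.971, -0.007], [-0.971, 0.239, 0.002], [-0.001, 0.007, -1.0]]
wrist_force: [-0.8, 0.4, 0.1]
gripper_width: 0.993
gripper_force: 0.0
```

Emit:
apply_moves --moves '[[[0,0,-0.035],0],[[0,0,-0.035],0],[[0,0,-0.035],0],[[-0.0325,0.006,0],0],[[-0.0325,0.006,0],0]]'

```text
time_s: 21.25
tcp_pos: [0.3823, -0.166, 0.2572]
ee_rot: [[-0.242, -0.97, 0.006], [-0.97, 0.242, -0.0], [-0.001, -0.006, -1.0]]
wrist_force: [0.7, 0.2, -0.8]
gripper_width: 0.999
gripper_force: 0.0
```

Emit:
apply_moves --moves '[[[-0.0325,0.006,0],0],[[-0.0325,0.006,0],0],[[-0.0365,0.0083,0],0],[[-0.0365,0.0083,0],0],[[-0.0365,0.0083,0],0]]'

```text
time_s: 21.67
tcp_pos: [0.3864, 0.0141, 0.2552]
ee_rot: [[-0.238, -0.971, 0.001], [-0.971, 0.238, 0.001], [-0.001, -0.001, -1.0]]
wrist_force: [0.6, 0.9, -1.1]
gripper_width: 0.997
gripper_force: 0.0
```

Emit:
apply_moves --moves '[[[-0.0365,0.0083,0],0],[[-0.0365,0.0083,0],0],[[-0.0365,0.0083,0],0],[[-0.0365,0.0083,0],0],[[-0.0365,0.0083,0],0]]'

```text
time_s: 22.08
tcp_pos: [0.3895, 0.2015, 0.2552]
ee_rot: [[-0.237, -0.971, 0.001], [-0.971, 0.237, 0.001], [-0.001, -0.001, -1.0]]
wrist_force: [0.9, -0.5, -0.4]
gripper_width: 0.999
gripper_force: 0.0
```

Emit:
apply_moves --moves '[[[-0.034,-0.014,0],0],[[-0.034,-0.014,0],0],[[-0.034,-0.014,0],0],[[-0.034,-0.014,0],0],[[-0.034,-0.014,0],0]]'

```text
time_s: 22.5
tcp_pos: [0.4992, 0.3496, 0.2547]
ee_rot: [[-0.238, -0.971, 0.0], [-0.971, 0.238, -0.0], [0.0, -0.0, -1.0]]
wrist_force: [0.3, 0.2, 0.6]
gripper_width: 0.997
gripper_force: 0.0
```

Emit:
apply_moves --moves '[[[0,0,0],0],[[0,0,0],0],[[0,0,0],0],[[0,0,0],0]]'

```text
time_s: 22.83
tcp_pos: [0.498, 0.3472, 0.2552]
ee_rot: [[-0.238, -0.971, 0.0], [-0.971, 0.238, 0.0], [-0.0, -0.0, -1.0]]
wrist_force: [-0.2, -0.0, 0.6]
gripper_width: 0.998
gripper_force: 0.0
```

Run:
```python
from h import *
t=imaging.capture("top"); cv2.imwrite("pics/t5.png",cv2.resize(t['frame'][200:350,160:520],None,fx=2,fy=2))
print([o for o in caps(t,.142)])
p=imaging.capture("wrist"); cv2.imwrite("pics/w5.png",p['frame'])
print(rect(p,'tray',.010))
for k,z in dict(beaker=.004,vial=.004,dropper=.004,pad_left=.004,pad_right=.004).items():
    o=models.place_of(p,k); print(k,[(np.round(at(q)).tolist(),np.round(onz(p,at(q),z),4).tolist(),round(q['confidence'],2)) for q in o[:2]])
    m=models.cut_out(p,k); print([(np.round(np.array(q['extent'])*[640,480,640,480],1).tolist(),round(q['confidence'],2)) for q in m[:2]])
go([.501,.350,.032])
```

```text
[([450, 239, 23, 22, 388], [460.6, 249.5], [0.4736, -0.2177, 0.142]), ([510, 249, 8, 13, 85], [513.3, 254.8], [0.4575, -0.3384, 0.142]), ([459, 283, 19, 18, 258], [467.9, 291.7], [0.3753, -0.2274, 0.142])]
([463.7, 356.2, 243.0, 192.7, 75.9], 0.9)
beaker [([317.0, 210.0], [0.5017, 0.3511, 0.004], 0.79)]
[([293.8, 190.3, 50.0, 51.7], 0.71), ([293.6, 121.6, 25.3, 24.1], 0.15)]
vial [([295.0, 274.0], [0.552, 0.4274, 0.004], 0.6)]
[([286.2, 267.1, 18.8, 29.9], 0.9)]
dropper [([305.0, 133.0], [0.493, 0.2569, 0.004], 0.84), ([346.0, 207.0], [0.4649, 0.3554, 0.004], 0.19)]
[([291.1, 121.0, 29.0, 21.2], 0.72)]
pad_left [([375.0, 242.0], [0.4392, 0.4096, 0.004], 0.8), ([320.0, 208.0], [0.4974, 0.3497, 0.004], 0.22)]
[([342.8, 210.9, 63.5, 62.4], 0.69), ([287.7, 266.5, 20.6, 29.3], 0.46)]
pad_right [([377.0, 174.0], [0.4191, 0.325, 0.004], 0.59), ([305.0, 133.0], [0.4934, 0.2569, 0.004], 0.21)]
[([344.2, 140.4, 67.6, 65.7], 0.72), ([292.2, 121.4, 28.6, 21.0], 0.16)]
tcp [0.4985 0.3481 0.2545] yaw_y 166.22 shift mm [ -2.5  -2.  222.5]
```

View pics/w5.png

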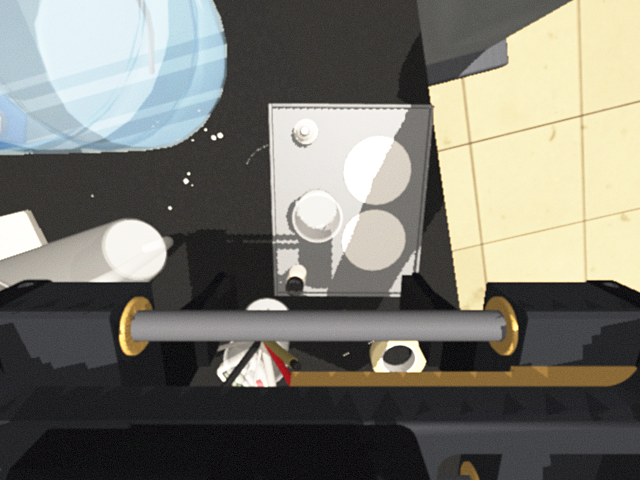

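View pics/t5.png

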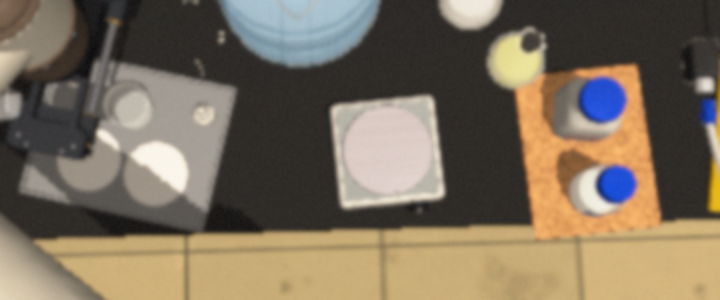

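Both bottles stand on the mat (crop 590,108 and 603,188). The beaker is at wrist (318,215), clear of the vial (295,277) and the dropper (305,132). Going down for it.

Emit:
apply_moves --moves '[[[-0.003,-0.002,0.03],0],[[0,0,0.04],0],[[0,0,0.04],0],[[0,0,0.04],0],[[0,0,0.035],0]]'

```text
time_s: 23.9
tcp_pos: [0.5006, 0.35, 0.0673]
ee_rot: [[-0.238, -0.971, -0.001], [-0.971, 0.238, -0.001], [0.001, 0.001, -1.0]]
wrist_force: [-0.2, 1.1, -0.3]
gripper_width: 0.995
gripper_force: 0.0
```

Emit:
apply_moves --moves '[[[0,0,0.02],0],[[0,0,0.013],0],[[0,0,0],0],[[0,0,0],0],[[0,0,0],0]]'

```text
time_s: 24.32
tcp_pos: [0.5019, 0.3513, 0.0377]
ee_rot: [[-0.238, -0.971, 0.002], [-0.971, 0.238, 0.001], [-0.002, -0.001, -1.0]]
wrist_force: [-0.5, 0.3, 1.7]
gripper_width: 1.002
gripper_force: 0.0
```

Emit:
apply_moves --moves '[[[0,0,0],0],[[0,0,0],0],[[0,0,0],0],[[0,0,0],0],[[0,0,0],0]]'

```text
time_s: 24.73
tcp_pos: [0.5012, 0.3506, 0.037]
ee_rot: [[-0.238, -0.971, 0.0], [-0.971, 0.238, 0.001], [-0.001, -0.0, -1.0]]
wrist_force: [0.0, -0.5, 0.4]
gripper_width: 1.001
gripper_force: 0.0
```

Run:
```python
from h import *
p=imaging.capture("wrist"); cv2.imwrite("pics/w6.png",p['frame'])
o=models.place_of(p,'beaker'); print([(np.round(onz(p,at(q),.004),4).tolist(),round(q['confidence'],2)) for q in o[:2]])
go([.5015,.3505,.032])
```

```text
[([0.4998, 0.3508, 0.004], 0.93)]
tcp [0.5012 0.3506 0.0368] yaw_y 166.23 shift mm [-0.  -0.3  4.8]
```

View pics/w6.png

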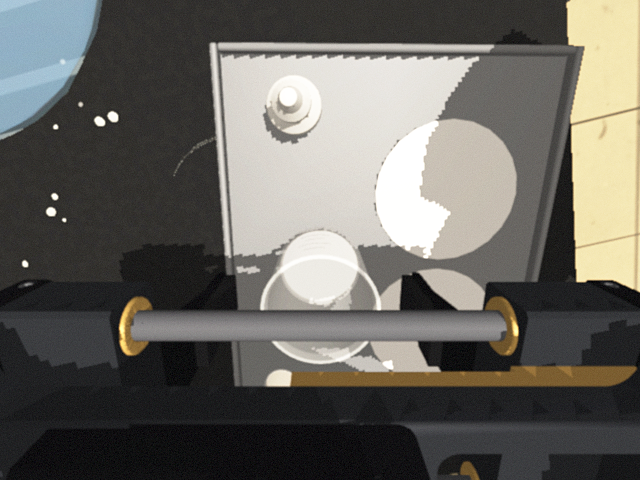

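The beaker sits midway between the fingers (rim centre at 320,308). I lower a little and close.

Emit:
apply_moves --moves '[[[0,0,0.004],0],[[0,0,0],0],[[0,0,0],0],[[0,0,0],0],[[0,0,0],0]]' --hand 0.046

```text
time_s: 25.25
tcp_pos: [0.5011, 0.3506, 0.0325]
ee_rot: [[-0.238, -0.971, -0.0], [-0.971, 0.238, -0.0], [0.0, 0.0, -1.0]]
wrist_force: [0.4, 0.4, -0.3]
gripper_width: 0.709
gripper_force: 0.0
```

Emit:
apply_moves --moves '[[[0,0,0],0],[[0,0,0],0],[[0,0,0],0],[[0,0,0],0],[[0,0,0],0]]'

```text
time_s: 25.67
tcp_pos: [0.5011, 0.3506, 0.0326]
ee_rot: [[-0.238, -0.971, 0.0], [-0.971, 0.238, 0.0], [-0.0, 0.0, -1.0]]
wrist_force: [0.3, -0.4, 0.0]
gripper_width: 0.601
gripper_force: 30.0
```

Emit:
apply_moves --moves '[[[0,0,0],0],[[0,0,0],0]]'

```text
time_s: 25.83
tcp_pos: [0.5011, 0.3506, 0.0326]
ee_rot: [[-0.238, -0.971, 0.0], [-0.971, 0.238, 0.0], [-0.0, 0.0, -1.0]]
wrist_force: [0.1, 0.4, -0.5]
gripper_width: 0.598
gripper_force: 30.0
```

Emit:
apply_moves --moves '[[[0,0,-0.005],0],[[0,0,-0.015],0],[[0,0,-0.03],0],[[0,0,-0.035],0],[[0,0,-0.035],0]]'

```text
time_s: 26.25
tcp_pos: [0.5007, 0.35, 0.1535]
ee_rot: [[-0.238, -0.971, -0.001], [-0.971, 0.238, -0.002], [0.002, 0.001, -1.0]]
wrist_force: [0.2, -0.5, -0.8]
gripper_width: 0.603
gripper_force: 30.0
```

Emit:
apply_moves --moves '[[[0.024,0.015,0],0],[[0.024,0.015,0],0],[[0.024,0.015,0],0],[[0.024,0.015,0],0],[[0.025,0.014,0],0]]'

```text
time_s: 26.67
tcp_pos: [0.3994, 0.2496, 0.1528]
ee_rot: [[-0.238, -0.971, 0.0], [-0.971, 0.238, 0.0], [-0.0, -0.0, -1.0]]
wrist_force: [-0.0, -0.4, -0.9]
gripper_width: 0.602
gripper_force: 30.0
```

Emit:
apply_moves --moves '[[[0.029,-0.007,0],0],[[0.029,-0.007,0],0],[[0.029,-0.007,0],0],[[0.029,-0.007,0],0],[[0.029,-0.007,0],0]]'

```text
time_s: 27.08
tcp_pos: [0.3995, 0.1001, 0.153]
ee_rot: [[-0.237, -0.971, 0.001], [-0.971, 0.237, 0.0], [-0.001, -0.0, -1.0]]
wrist_force: [0.0, 0.0, -0.8]
gripper_width: 0.603
gripper_force: 30.0
```

Emit:
apply_moves --moves '[[[0,0,0],0],[[0,0,0],0],[[0,0,0],0],[[0,0,0],0]]'

```text
time_s: 27.42
tcp_pos: [0.4003, 0.1022, 0.1528]
ee_rot: [[-0.237, -0.971, 0.001], [-0.971, 0.237, 0.0], [-0.001, -0.001, -1.0]]
wrist_force: [-0.3, 0.1, -0.2]
gripper_width: 0.604
gripper_force: 30.0
```

Run:
```python
from h import *
p=imaging.capture("wrist"); cv2.imwrite("pics/w7.png",p['frame'])
o=models.place_of(p,'stirrer_plate'); print([(np.round(at(q)),np.round(onz(p,at(q),.053),4).tolist(),round(q['confidence'],2)) for q in o[:2]])
print(rect(p,'stirrer_plate',.053))
o=models.place_of(p,'beaker'); print([(np.round(at(q)),np.round(onz(p,at(q),.124),4).tolist(),round(q['confidence'],2)) for q in o[:2]])
go([.437,.033,.0816])
```

```text
[(array([250., 157.]), [0.4366, 0.0252, 0.053], 0.8)]
([427.1, 25.7, 135.3, 123.0, 4.1], 0.69)
[(array([320., 271.]), [0.4006, 0.1019, 0.124], 0.63), (array([270., 376.]), [0.4513, 0.1676, 0.124], 0.4)]
tcp [0.4    0.1022 0.1525] yaw_y 166.3 shift mm [ 58.4 -52.4  70.9]
```

View pics/w7.png

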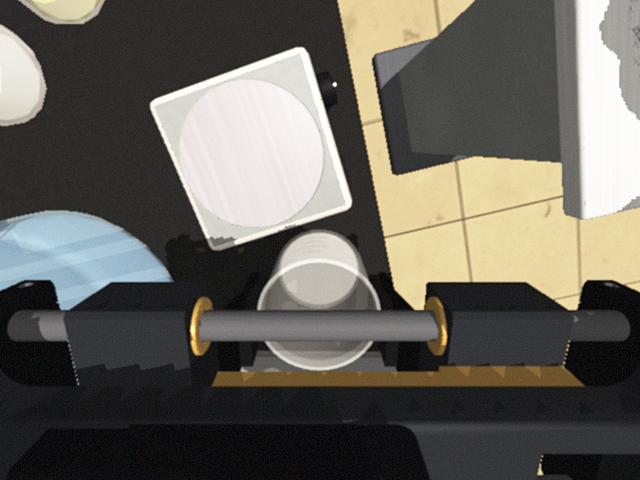

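Run:
```python
from h import *
for n,(x0,y0) in (("wrist",(250,153)),("top",(353,273))):
    p=imaging.capture(n); f=cv2.GaussianBlur(p['frame'],(3,3),0)
    a=cv2.cvtColor(f,cv2.COLOR_BGR2LAB)[:,:,1].astype(int)
    R=int(85 if n=="wrist" else 26); yy,xx=np.mgrid[:480,:640]; d=np.hypot(xx-x0,yy-y0)
    m=((a>=130)&(d<R)&(f.max(2)>120)).astype(np.uint8)
    m=cv2.morphologyEx(m,cv2.MORPH_CLOSE,np.ones((5,5),np.uint8)) if n=="wrist" else m
    c=max(cv2.findContours(m,cv2.RETR_EXTERNAL,cv2.CHAIN_APPROX_NONE)[0],key=cv2.contourArea)
    c=cv2.convexHull(c)[:,0]
    P=np.array([onz(p,u,.053)[:2] for u in c.astype(float)],np.float32)*1000
    print(n,a[y0,x0],c.min(0),c.max(0),cv2.fitEllipse(P),cv2.minEnclosingCircle(P))
```

```text
wrist 130 [179  79] [323 227] ((435.67840576171875, 25.79156494140625), (110.17881774902344, 110.3543472290039), 157.20611572265625) ((435.697998046875, 25.84495735168457), 55.38594436645508)
top 132 [330 251] [378 297] ((434.74993896484375, 33.65633773803711), (113.7487564086914, 127.998779296875), 162.95497131347656) ((434.6148986816406, 30.155963897705078), 63.04154586791992)
```

The plate fits a circle at (0.436, 0.026) with a 110 mm diameter, which agrees with the 112 mm given. Moving over it and lowering.

Emit:
apply_moves --moves '[[[0.02,-0.016,0],0],[[0.022,-0.018,0],0],[[0.022,-0.018,0],0],[[0,0,0],0],[[0,0,0],0]]'

```text
time_s: 28.13
tcp_pos: [0.4354, 0.0261, 0.1523]
ee_rot: [[-0.241, -0.971, -0.001], [-0.971, 0.241, -0.0], [0.0, 0.001, -1.0]]
wrist_force: [0.2, -0.2, -1.0]
gripper_width: 0.607
gripper_force: 30.0
```

Emit:
apply_moves --moves '[[[0,0,0.02],0],[[0,0,0.025],0],[[0,0,0.012],0],[[0,0,0],0],[[0,0,0],0]]'

```text
time_s: 28.55
tcp_pos: [0.4349, 0.0275, 0.0954]
ee_rot: [[-0.237, -0.972, -0.001], [-0.972, 0.237, -0.001], [0.001, 0.001, -1.0]]
wrist_force: [0.4, -0.3, -0.2]
gripper_width: 0.602
gripper_force: 30.0
```

Emit:
apply_moves --moves '[[[0,0,0],0],[[0,0,0],0],[[0,0,0],0],[[0,0,0],0],[[0,0,0],0]]'

```text
time_s: 28.97
tcp_pos: [0.4354, 0.0271, 0.096]
ee_rot: [[-0.238, -0.971, 0.001], [-0.971, 0.238, 0.0], [-0.001, -0.001, -1.0]]
wrist_force: [-1.3, 0.7, -1.1]
gripper_width: 0.603
gripper_force: 30.0
```

Emit:
apply_moves --moves '[[[0,0,0.006],0],[[0,0,0.005],0],[[0,0,0],0],[[0,0,0],0],[[0,0,0],0]]'

```text
time_s: 29.38
tcp_pos: [0.4352, 0.0269, 0.0844]
ee_rot: [[-0.238, -0.971, -0.0], [-0.971, 0.238, -0.0], [0.0, 0.0, -1.0]]
wrist_force: [-0.1, -0.6, -0.4]
gripper_width: 0.603
gripper_force: 30.0
```

Emit:
apply_moves --moves '[[[0,0,0.001],0],[[0,0,0],0],[[0,0,0],0],[[0,0,0],0],[[0,0,0],0]]'

```text
time_s: 29.8
tcp_pos: [0.4352, 0.0269, 0.0836]
ee_rot: [[-0.238, -0.971, 0.0], [-0.971, 0.238, 0.0], [-0.0, -0.0, -1.0]]
wrist_force: [0.2, -0.6, -1.1]
gripper_width: 0.601
gripper_force: 30.0
```

Emit:
apply_moves --moves '[[[0,0,0.001],0],[[0,0,0.001],0],[[0,0,0],0],[[0,0,0],0],[[0,0,0],0]]'

```text
time_s: 30.22
tcp_pos: [0.4352, 0.0269, 0.0815]
ee_rot: [[-0.238, -0.971, 0.0], [-0.971, 0.238, 0.0], [-0.0, -0.0, -1.0]]
wrist_force: [0.1, 0.2, -0.6]
gripper_width: 0.601
gripper_force: 30.0
```

Emit:
apply_moves --moves '[[[0,0,0.0005],0],[[0,0,0],0],[[0,0,0],0],[[0,0,0],0],[[0,0,0],0]]'

```text
time_s: 30.63
tcp_pos: [0.4352, 0.027, 0.0815]
ee_rot: [[-0.238, -0.971, 0.0], [-0.971, 0.238, 0.0], [-0.0, -0.0, -1.0]]
wrist_force: [-2.4, -0.1, 5.1]
gripper_width: 0.603
gripper_force: 29.9
```

Emit:
apply_moves --moves '[[[0,0,0],0],[[0,0,0],0],[[0,0,0],0],[[0,0,0],0],[[0,0,0],0]]' --hand 0.087

```text
time_s: 31.05
tcp_pos: [0.4352, 0.0269, 0.0809]
ee_rot: [[-0.238, -0.971, -0.0], [-0.971, 0.238, -0.0], [0.0, 0.0, -1.0]]
wrist_force: [0.3, -0.2, -0.1]
gripper_width: 0.899
gripper_force: 0.0
```

Emit:
apply_moves --moves '[[[0,0,0],0],[[0,0,0],0],[[0,0,0],0],[[0,0,-0.005],0],[[0,0,-0.02],0]]'

```text
time_s: 31.47
tcp_pos: [0.433, 0.0262, 0.1042]
ee_rot: [[-0.239, -0.971, -0.006], [-0.971, 0.239, -0.002], [0.004, 0.006, -1.0]]
wrist_force: [0.1, -0.4, -0.9]
gripper_width: 1.003
gripper_force: 0.0
```

Emit:
apply_moves --moves '[[[0,0,-0.03],0],[[0,0,-0.04],0],[[0,0,-0.04],0],[[0,0,-0.035],0],[[0.034,0.0045,0],0]]'

```text
time_s: 31.88
tcp_pos: [0.4289, -0.0023, 0.2592]
ee_rot: [[-0.232, -0.973, 0.018], [-0.973, 0.232, 0.003], [-0.007, -0.016, -1.0]]
wrist_force: [1.3, -0.5, 0.5]
gripper_width: 1.0
gripper_force: 0.0
```

Emit:
apply_moves --moves '[[[0.034,0.0045,0],0],[[0.034,0.0045,0],0],[[0.034,0.0045,0],0],[[0.0325,-0.006,0],0],[[0.0325,-0.006,0],0]]'

```text
time_s: 32.3
tcp_pos: [0.3805, -0.1682, 0.2519]
ee_rot: [[-0.237, -0.971, 0.002], [-0.971, 0.237, 0.0], [-0.0, -0.002, -1.0]]
wrist_force: [0.6, 0.4, 0.6]
gripper_width: 1.001
gripper_force: 0.0
```

Emit:
apply_moves --moves '[[[0.0325,-0.006,0],0],[[0.0325,-0.006,0],0],[[0,0,0],0],[[0,0,0],0],[[0,0,0],0]]'

```text
time_s: 32.72
tcp_pos: [0.3774, -0.2327, 0.2511]
ee_rot: [[-0.239, -0.971, -0.0], [-0.971, 0.239, 0.0], [-0.0, 0.0, -1.0]]
wrist_force: [-0.4, 0.0, 0.1]
gripper_width: 1.002
gripper_force: 0.0
```

Run:
```python
from h import *
p=imaging.capture("wrist"); cv2.imwrite("pics/w8.png",p['frame'])
print(caps(p,.146))
go([.3775,-.2318,.126])
p=imaging.capture("top"); cv2.imwrite("pics/t8.png",cv2.resize(p['frame'][220:340,300:520],None,fx=3,fy=3))
for n in("top","scene"):
  p=imaging.capture(n)
  o=models.place_of(p,'beaker'); print([(np.round(at(q)),np.round(onz(p,at(q),.053),4).tolist(),round(q['confidence'],2)) for q in o[:2]])
```

```text
[([181, 87, 35, 25, 583], [197.4, 100.0], [0.4407, -0.359, 0.146]), ([294, 208, 49, 53, 2057], [318.0, 234.4], [0.3781, -0.2361, 0.146]), ([181, 238, 65, 57, 2417], [211.7, 263.2], [0.4726, -0.2332, 0.146])]
tcp [ 0.3775 -0.2323  0.2512] yaw_y 166.26 shift mm [ -0.4   0.2 125.2]
[(array([354., 274.]), [0.4336, 0.0283, 0.053], 0.62)]
[(array([353., 233.]), [0.4412, 0.0419, 0.053], 0.95)]
```

View pics/t8.png

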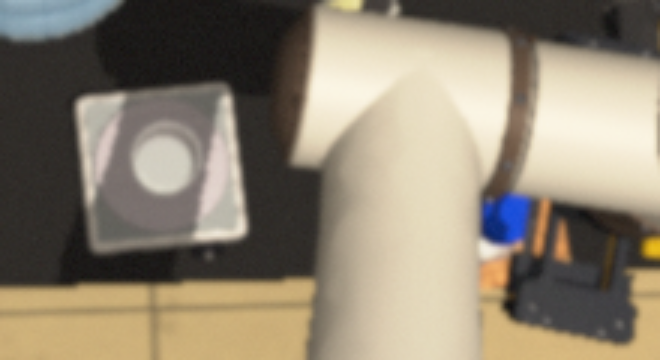

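The beaker stands upright in the middle of the plate (base at crop 162,166; plate centre about 164,166). Now the round bottle goes back.

Emit:
apply_moves --moves '[[[0.001,0,0.03],0],[[0,0,0.04],0],[[0,0,0.03],0],[[0,0,0.016],0],[[0,0,0.005],0]]'

```text
time_s: 33.43
tcp_pos: [0.3755, -0.2328, 0.1273]
ee_rot: [[-0.237, -0.971, -0.006], [-0.971, 0.237, 0.002], [-0.0, 0.006, -1.0]]
wrist_force: [-0.6, 0.3, -1.2]
gripper_width: 1.002
gripper_force: 0.0
```

Emit:
apply_moves --moves '[[[0,0,0],0],[[0,0,0],0],[[0,0,0],0],[[0,0,0],0],[[0,0,0],0]]'

```text
time_s: 33.85
tcp_pos: [0.3782, -0.234, 0.1312]
ee_rot: [[-0.238, -0.971, 0.003], [-0.971, 0.238, -0.001], [-0.0, -0.003, -1.0]]
wrist_force: [-0.2, -1.1, 0.4]
gripper_width: 0.999
gripper_force: 0.0
```

Emit:
apply_moves --moves '[[[0,0,0],0],[[0,0,0],0],[[0,0,0],0]]'

```text
time_s: 34.1
tcp_pos: [0.3775, -0.2339, 0.1303]
ee_rot: [[-0.238, -0.971, 0.001], [-0.971, 0.238, -0.0], [0.0, -0.001, -1.0]]
wrist_force: [0.9, -0.2, -0.3]
gripper_width: 1.004
gripper_force: 0.0
```

Emit:
apply_moves --moves '[[[0,0,0.004],0],[[0,0,0],0],[[0,0,0],0],[[0,0,0],0],[[0,0,0],0]]'

```text
time_s: 34.52
tcp_pos: [0.3775, -0.2338, 0.126]
ee_rot: [[-0.238, -0.971, -0.0], [-0.971, 0.238, -0.0], [0.0, 0.0, -1.0]]
wrist_force: [0.6, -0.2, 0.3]
gripper_width: 0.999
gripper_force: 0.0
```

Emit:
apply_moves --moves '[[[0,0,0],0],[[0,0,0],0],[[0,0,0],0],[[0,0,0],0],[[0,0,0],0]]' --hand 0.034

```text
time_s: 34.93
tcp_pos: [0.3775, -0.2338, 0.1261]
ee_rot: [[-0.238, -0.971, 0.0], [-0.971, 0.238, -0.0], [0.0, -0.0, -1.0]]
wrist_force: [0.1, -0.8, 1.0]
gripper_width: 0.705
gripper_force: 0.0
```

Emit:
apply_moves --moves '[[[0,0,0],0],[[0,0,0],0],[[0,0,0],0],[[0,0,0],0],[[0,0,0],0]]'

```text
time_s: 35.35
tcp_pos: [0.3773, -0.2338, 0.1261]
ee_rot: [[-0.238, -0.971, -0.0], [-0.971, 0.238, 0.0], [0.0, 0.0, -1.0]]
wrist_force: [-0.7, 0.1, 1.1]
gripper_width: 0.471
gripper_force: 30.0
```

Emit:
apply_moves --moves '[[[0,0,0],0],[[0,0,0],0]]'

```text
time_s: 35.52
tcp_pos: [0.3773, -0.2338, 0.1261]
ee_rot: [[-0.238, -0.971, -0.0], [-0.971, 0.238, 0.0], [0.0, 0.0, -1.0]]
wrist_force: [-0.9, -0.2, 0.9]
gripper_width: 0.47
gripper_force: 30.0
```

Emit:
apply_moves --moves '[[[0,0,-0.01],0],[[0,0,-0.02],0],[[0,0,-0.035],0],[[0,0,-0.035],0],[[0,0,-0.035],0]]'

```text
time_s: 35.93
tcp_pos: [0.3766, -0.2334, 0.2616]
ee_rot: [[-0.238, -0.971, -0.002], [-0.971, 0.238, 0.001], [-0.001, 0.002, -1.0]]
wrist_force: [1.5, -0.4, -3.1]
gripper_width: 0.473
gripper_force: 30.0
```

Emit:
apply_moves --moves '[[[0,0,-0.025],0],[[-0.015,0.003,0],0],[[-0.027,0.005,0],0],[[-0.03,0.005,0],0],[[-0.03,0.0055,0],0]]'

```text
time_s: 36.35
tcp_pos: [0.383, -0.1292, 0.2852]
ee_rot: [[-0.24, -0.971, -0.001], [-0.971, 0.24, 0.001], [-0.001, 0.002, -1.0]]
wrist_force: [0.5, -0.0, -2.5]
gripper_width: 0.477
gripper_force: 30.0
```

Emit:
apply_moves --moves '[[[-0.03,0.0055,0],0],[[-0.0325,0.0074,0],0],[[-0.0325,0.0074,0],0],[[-0.0325,0.0074,0],0],[[-0.0325,0.0074,0],0]]'

```text
time_s: 36.77
tcp_pos: [0.3868, 0.0349, 0.2853]
ee_rot: [[-0.238, -0.971, -0.001], [-0.971, 0.238, 0.0], [-0.0, 0.001, -1.0]]
wrist_force: [1.6, 0.2, -3.6]
gripper_width: 0.473
gripper_force: 30.0
```

Emit:
apply_moves --moves '[[[-0.0325,0.0074,0],0],[[-0.0325,0.0074,0],0],[[-0.0325,0.0074,0],0],[[-0.0325,0.0074,0],0],[[-0.0325,0.0074,0],0]]'

```text
time_s: 37.18
tcp_pos: [0.3895, 0.2015, 0.2852]
ee_rot: [[-0.238, -0.971, -0.001], [-0.971, 0.238, -0.0], [0.001, 0.001, -1.0]]
wrist_force: [1.3, -0.7, -2.8]
gripper_width: 0.472
gripper_force: 30.0
```

Emit:
apply_moves --moves '[[[-0.0315,0,0],0],[[-0.0315,0,0],0],[[-0.0315,0,0],0],[[-0.021,0,0],0],[[-0.0105,0,0],0]]'

```text
time_s: 37.6
tcp_pos: [0.4205, 0.3249, 0.2842]
ee_rot: [[-0.237, -0.972, -0.002], [-0.972, 0.237, -0.001], [0.001, 0.001, -1.0]]
wrist_force: [0.1, 0.3, -2.3]
gripper_width: 0.473
gripper_force: 30.0
```

Emit:
apply_moves --moves '[[[0,0,0],0],[[0,0,0],0],[[0,0,0],0],[[0,0,0],0]]'

```text
time_s: 37.93
tcp_pos: [0.4202, 0.3212, 0.2862]
ee_rot: [[-0.239, -0.971, -0.0], [-0.971, 0.239, -0.0], [0.0, 0.0, -1.0]]
wrist_force: [-0.4, -0.5, -2.8]
gripper_width: 0.471
gripper_force: 30.0
```

Run:
```python
from h import *
p=imaging.capture("wrist"); cv2.imwrite("pics/w9.png",p['frame'])
print(rect(p,'tray',.010))
o=models.place_of(p,'pad_left'); print([(np.round(onz(p,at(q),.004),4).tolist(),round(q['confidence'],2)) for q in o[:2]])
s=r.sense(); o=models.place_of(p,'round_bottle'); print([(np.round(at(q)),np.round(onz(p,at(q),s['tcp_pos'][2]-.1221),4).tolist(),round(q['confidence'],2)) for q in o[:2]])
print(caps(p,s['tcp_pos'][2]+.02))
go([.4195,.3225,.1281])
```

```text
([462.7, 350.7, 232.0, 193.0, 75.8], 0.87)
[([0.4192, 0.3242, 0.004], 0.27)]
[(array([319., 237.]), [0.4214, 0.3248, 0.1644], 0.94)]
[([275, 252, 87, 58, 4101], [318.2, 284.4], [0.4183, 0.3085, 0.3065]), ([298, 341, 43, 7, 230], [319.2, 343.5], [0.4254, 0.339, 0.3065])]
tcp [0.4205 0.3218 0.2864] yaw_y 166.19 shift mm [ -0.4   1.1 158.3]
```

View pics/w9.png

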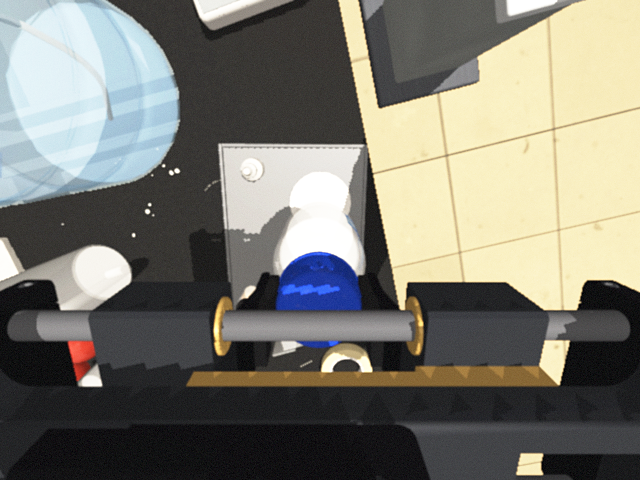

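Emit:
apply_moves --moves '[[[0,0.001,0.02],0],[[0,0,0.035],0],[[0,0,0.035],0],[[0,0,0.035],0],[[0,0,0.025],0]]'

```text
time_s: 38.55
tcp_pos: [0.4185, 0.3213, 0.1335]
ee_rot: [[-0.239, -0.971, -0.002], [-0.971, 0.239, -0.002], [0.002, 0.002, -1.0]]
wrist_force: [-0.6, -0.8, -4.0]
gripper_width: 0.469
gripper_force: 30.0
```

Emit:
apply_moves --moves '[[[0,0,0.004],0],[[0,0,0],0],[[0,0,0],0],[[0,0,0],0],[[0,0,0],0]]'

```text
time_s: 38.97
tcp_pos: [0.4203, 0.3235, 0.1339]
ee_rot: [[-0.238, -0.971, 0.002], [-0.971, 0.238, 0.003], [-0.003, -0.002, -1.0]]
wrist_force: [-0.2, -1.5, -2.9]
gripper_width: 0.473
gripper_force: 30.0
```

Emit:
apply_moves --moves '[[[0,0,0],0],[[0,0,0],0],[[0,0,0],0],[[0,0,0],0]]'

```text
time_s: 39.3
tcp_pos: [0.4196, 0.3227, 0.1323]
ee_rot: [[-0.238, -0.971, 0.0], [-0.971, 0.238, 0.0], [-0.0, -0.0, -1.0]]
wrist_force: [0.2, -0.5, -2.8]
gripper_width: 0.47
gripper_force: 30.0
```

Emit:
apply_moves --moves '[[[0,0,0.002],0],[[0,0,0.001],0],[[0,0,0],0],[[0,0,0],0],[[0,0,0],0]]'

```text
time_s: 39.72
tcp_pos: [0.4196, 0.3227, 0.129]
ee_rot: [[-0.238, -0.971, -0.0], [-0.971, 0.238, -0.0], [0.0, 0.0, -1.0]]
wrist_force: [0.2, 0.5, -4.6]
gripper_width: 0.477
gripper_force: 30.0
```

Run:
```python
from h import *
for n in ("wrist","scene"):
    p=imaging.capture(n); cv2.imwrite(f"pics/{n}10.png",p['frame'])
    for k in ('round_bottle','pad_right'):
        o=models.place_of(p,k); print(n,k,[(np.round(at(q)),np.round(onz(p,at(q),.006),4).tolist(),round(q['confidence'],2)) for q in o[:2]])
    if n=='scene':
        uv=[proj(p,X) for X in ((.4193,.3225,.006),(.44,.4075,.006))]; print(np.round(uv))
go([.4195,.3225,.1281])
```

```text
wrist round_bottle [(array([319., 235.]), [0.4203, 0.3244, 0.006], 0.67)]
wrist pad_right []
scene round_bottle [(array([362., 309.]), [0.422, 0.3219, 0.006], 0.89)]
scene pad_right [(array([363., 308.]), [0.4197, 0.3176, 0.006], 0.5)]
[[363. 310.]
 [353. 333.]]
tcp [0.4196 0.3227 0.1291] yaw_y 166.22 shift mm [0.2 0.  1. ]
```

Emit:
apply_moves --moves '[[[0,0,0.001],0],[[0,0,0.0005],0],[[0,0,0],0],[[0,0,0],0],[[0,0,0],0]]'

```text
time_s: 40.43
tcp_pos: [0.4198, 0.323, 0.128]
ee_rot: [[-0.238, -0.971, 0.001], [-0.971, 0.238, 0.001], [-0.001, -0.001, -1.0]]
wrist_force: [-1.0, 0.5, 0.9]
gripper_width: 0.468
gripper_force: 30.0
```

Emit:
apply_moves --moves '[[[0,0,0],0],[[0,0,0],0],[[0,0,0],0],[[0,0,0],0],[[0,0,0],0]]' --hand 0.087

```text
time_s: 40.85
tcp_pos: [0.4196, 0.3226, 0.1275]
ee_rot: [[-0.238, -0.971, -0.0], [-0.971, 0.238, -0.0], [0.0, -0.0, -1.0]]
wrist_force: [0.8, 0.2, -0.9]
gripper_width: 0.765
gripper_force: 0.0
```

Emit:
apply_moves --moves '[[[0,0,0],0],[[0,0,0],0],[[0,0,0],0],[[0,0,-0.005],0],[[0,0,-0.02],0]]'

```text
time_s: 41.27
tcp_pos: [0.418, 0.321, 0.1502]
ee_rot: [[-0.239, -0.971, -0.005], [-0.971, 0.239, -0.005], [0.006, 0.003, -1.0]]
wrist_force: [0.4, -0.7, -0.2]
gripper_width: 0.99
gripper_force: 0.0
```

Emit:
apply_moves --moves '[[[0,0,-0.03],0],[[0,0,-0.035],0],[[0,0,-0.035],0],[[0,0,0],0],[[0,0,0],0]]'

```text
time_s: 41.68
tcp_pos: [0.4203, 0.3236, 0.2554]
ee_rot: [[-0.238, -0.971, 0.004], [-0.971, 0.238, 0.005], [-0.006, -0.002, -1.0]]
wrist_force: [0.2, 0.1, -0.9]
gripper_width: 1.0
gripper_force: 0.0
```

Run:
```python
from h import *
p=imaging.capture("wrist"); f=p['frame']
print(rect(p,'tray',.010)); print(caps(p,.148))
for k,c in (('round_bottle',None),('pad_left',None),('pad_right',None)):
    o=models.place_of(p,k); print(k,[(np.round(at(q)),np.round(onz(p,at(q),.006),4).tolist(),round(q['confidence'],2)) for q in o[:2]])
# overlay: expected pad rims (green) and bottle base (red)
g=cv2.resize(f,None,fx=3,fy=3,interpolation=cv2.INTER_CUBIC)
def circ(c,rad,z,col):
    q=np.array([proj(p,(c[0]+rad*np.cos(a),c[1]+rad*np.sin(a),z)) for a in np.linspace(0,6.283,80)])
    cv2.polylines(g,[np.round(q*3+1).astype(int)],True,col,1)
circ((.4193,.3225),.041,.006,(0,200,0)); circ((.440,.4075),.041,.006,(0,200,0)); circ((.4198,.323),.031,.006,(0,0,255)); circ((.4198,.323),.021,.148,(0,255,255))
cv2.imwrite("pics/w11.png",g[420:900,600:1200]); go([0,0,0])
```

```text
([413.9, 306.6, 50.5, 80.2, 70.3], 0.63)
[([294, 208, 50, 52, 2027], [318.9, 233.4], [0.4206, 0.3207, 0.148])]
round_bottle [(array([323., 209.]), [0.4176, 0.3278, 0.006], 0.67)]
pad_left [(array([321., 270.]), [0.4386, 0.4076, 0.006], 0.75)]
pad_right []
tcp [0.4191 0.3221 0.2512] yaw_y 166.22 shift mm [411.9 330.  252.7]
```

View pics/w11.png

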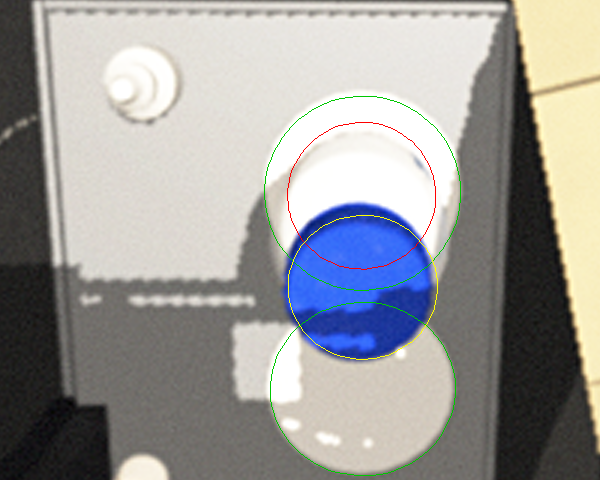

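The projected pad rims (green) and cap (yellow) match the picture to about 1 mm, so the round bottle is centred on the right pad. Next comes the square bottle.

Emit:
apply_moves --moves '[[[0.0315,0,0],0],[[0.0315,0,0],0],[[0.0315,0,0],0],[[0.0315,0,0],0],[[0.0365,-0.009,0],0]]'

```text
time_s: 42.35
tcp_pos: [0.3883, 0.1615, 0.2516]
ee_rot: [[-0.236, -0.972, -0.002], [-0.972, 0.236, -0.001], [0.002, 0.001, -1.0]]
wrist_force: [1.3, 0.2, 0.6]
gripper_width: 1.003
gripper_force: 0.0
```

Emit:
apply_moves --moves '[[[0.0365,-0.009,0],0],[[0.0365,-0.009,0],0],[[0.0365,-0.009,0],0],[[0.0365,-0.009,0],0],[[0.0365,-0.009,0],0]]'

```text
time_s: 42.77
tcp_pos: [0.389, -0.0271, 0.252]
ee_rot: [[-0.237, -0.971, -0.001], [-0.971, 0.237, -0.0], [0.001, 0.001, -1.0]]
wrist_force: [0.7, 0.3, -0.0]
gripper_width: 1.003
gripper_force: 0.0
```

Emit:
apply_moves --moves '[[[0.0365,-0.009,0],0],[[0.0365,-0.009,0],0],[[0.02,-0.023,0],0],[[0.02,-0.023,0],0],[[0.02,-0.023,0],0]]'

```text
time_s: 43.18
tcp_pos: [0.4426, -0.177, 0.2518]
ee_rot: [[-0.239, -0.971, -0.001], [-0.971, 0.239, 0.0], [0.0, 0.001, -1.0]]
wrist_force: [0.5, 0.6, -0.6]
gripper_width: 0.998
gripper_force: 0.0
```

Emit:
apply_moves --moves '[[[0.02,-0.023,0],0],[[0.02,-0.023,0],0],[[0,0,0],0],[[0,0,0],0],[[0,0,0],0]]'

```text
time_s: 43.6
tcp_pos: [0.4771, -0.2247, 0.2514]
ee_rot: [[-0.239, -0.971, -0.003], [-0.971, 0.239, 0.001], [-0.0, 0.003, -1.0]]
wrist_force: [-0.1, -0.3, -0.2]
gripper_width: 1.006
gripper_force: 0.0
```

Run:
```python
from h import *
p=imaging.capture("wrist"); print(caps(p,.141)); go([.4778,-.2239,.1235])
```

```text
[([270, 54, 33, 26, 586], [286.4, 67.1], [0.4698, -0.3576, 0.141]), ([288, 204, 62, 63, 2982], [318.2, 234.7], [0.4778, -0.2263, 0.141])]
tcp [ 0.4771 -0.2244  0.252 ] yaw_y 166.24 shift mm [ -0.6  -0.8 128.5]
```

Emit:
apply_moves --moves '[[[0,0,0.03],0],[[0,0,0.04],0],[[0,0,0.03],0],[[0,0,0.02],0],[[0,0,0.006],0]]'

```text
time_s: 44.07
tcp_pos: [0.4749, -0.2233, 0.1235]
ee_rot: [[-0.237, -0.971, -0.007], [-0.971, 0.237, 0.002], [-0.0, 0.007, -1.0]]
wrist_force: [-1.1, -0.3, 0.1]
gripper_width: 0.999
gripper_force: 0.0
```

Emit:
apply_moves --moves '[[[0,0,0],0],[[0,0,0],0],[[0,0,0],0],[[0,0,0],0],[[0,0,0],0]]'

```text
time_s: 44.48
tcp_pos: [0.4786, -0.225, 0.128]
ee_rot: [[-0.238, -0.971, 0.003], [-0.971, 0.238, -0.0], [-0.0, -0.003, -1.0]]
wrist_force: [-0.1, -0.4, -0.5]
gripper_width: 0.999
gripper_force: 0.0
```

Emit:
apply_moves --moves '[[[0,0,0],0],[[0,0,0],0],[[0,0,0],0]]'

```text
time_s: 44.73
tcp_pos: [0.4779, -0.225, 0.1268]
ee_rot: [[-0.238, -0.971, 0.0], [-0.971, 0.238, -0.0], [-0.0, -0.0, -1.0]]
wrist_force: [0.5, -0.9, 0.3]
gripper_width: 1.003
gripper_force: 0.0
```

Emit:
apply_moves --moves '[[[0,0,0.003],0],[[0,0,0.001],0],[[0,0,0],0],[[0,0,0],0],[[0,0,0],0]]'

```text
time_s: 45.15
tcp_pos: [0.4779, -0.225, 0.1225]
ee_rot: [[-0.238, -0.971, -0.0], [-0.971, 0.238, -0.0], [0.0, 0.0, -1.0]]
wrist_force: [0.7, 0.3, -0.1]
gripper_width: 0.999
gripper_force: 0.0
```

Emit:
apply_moves --moves '[[[0,0,0],0],[[0,0,0],0],[[0,0,0],0],[[0,0,0],0],[[0,0,0],0]]' --hand 0.045

```text
time_s: 45.57
tcp_pos: [0.4779, -0.225, 0.1226]
ee_rot: [[-0.238, -0.971, 0.0], [-0.971, 0.238, -0.0], [-0.0, -0.0, -1.0]]
wrist_force: [-0.2, -0.2, 0.7]
gripper_width: 0.706
gripper_force: 0.0
```

Emit:
apply_moves --moves '[[[0,0,0],0],[[0,0,0],0],[[0,0,0],0],[[0,0,0],0],[[0,0,0],0]]'

```text
time_s: 45.98
tcp_pos: [0.4776, -0.2249, 0.1225]
ee_rot: [[-0.238, -0.971, -0.0], [-0.971, 0.238, 0.0], [0.0, 0.0, -1.0]]
wrist_force: [-0.8, 0.2, 0.1]
gripper_width: 0.614
gripper_force: 30.0
```

Emit:
apply_moves --moves '[[[0,0,-0.01],0],[[0,0,-0.02],0],[[0,0,-0.03],0],[[0,0,-0.035],0],[[0,0,-0.035],0]]'

```text
time_s: 46.4
tcp_pos: [0.4771, -0.2247, 0.2536]
ee_rot: [[-0.238, -0.971, -0.002], [-0.971, 0.238, 0.001], [-0.0, 0.002, -1.0]]
wrist_force: [1.1, -0.0, -3.4]
gripper_width: 0.613
gripper_force: 30.0
```

Emit:
apply_moves --moves '[[[0,0,-0.035],0],[[-0.005,0.005,-0.015],0],[[-0.015,0.018,0],0],[[-0.02,0.023,0],0],[[-0.02,0.023,0],0]]'

```text
time_s: 46.82
tcp_pos: [0.4241, -0.1496, 0.3024]
ee_rot: [[-0.24, -0.971, -0.001], [-0.971, 0.24, 0.001], [-0.001, 0.001, -1.0]]
wrist_force: [1.4, 0.7, -1.9]
gripper_width: 0.611
gripper_force: 30.0
```

Emit:
apply_moves --moves '[[[-0.02,0.023,0],0],[[-0.02,0.023,0],0],[[-0.0324,0.0079,0],0],[[-0.0324,0.0079,0],0],[[-0.0324,0.0079,0],0]]'

```text
time_s: 47.23
tcp_pos: [0.389, 0.0008, 0.303]
ee_rot: [[-0.239, -0.971, 0.001], [-0.971, 0.239, 0.001], [-0.001, -0.001, -1.0]]
wrist_force: [1.2, -0.2, -2.6]
gripper_width: 0.614
gripper_force: 30.0
```

Emit:
apply_moves --moves '[[[-0.0324,0.0079,0],0],[[-0.0324,0.0079,0],0],[[-0.0324,0.0079,0],0],[[-0.0324,0.0079,0],0],[[-0.0324,0.0079,0],0]]'

```text
time_s: 47.65
tcp_pos: [0.3894, 0.1678, 0.3028]
ee_rot: [[-0.238, -0.971, -0.0], [-0.971, 0.238, 0.001], [-0.001, 0.0, -1.0]]
wrist_force: [1.1, -1.1, -3.4]
gripper_width: 0.614
gripper_force: 30.0
```

Emit:
apply_moves --moves '[[[-0.0324,0.0079,0],0],[[-0.0324,0,0],0],[[-0.0324,0,0],0],[[-0.0324,0,0],0],[[-0.0324,0,0],0]]'

```text
time_s: 48.07
tcp_pos: [0.4208, 0.327, 0.3025]
ee_rot: [[-0.238, -0.971, -0.001], [-0.971, 0.238, -0.0], [0.0, 0.001, -1.0]]
wrist_force: [0.5, -0.6, -3.3]
gripper_width: 0.616
gripper_force: 30.0
```

Emit:
apply_moves --moves '[[[-0.0324,0,0],0],[[-0.03,0,0],0],[[-0.015,0,0],0],[[-0.006,0.001,0],0],[[0,0,0],0]]'

```text
time_s: 48.48
tcp_pos: [0.4397, 0.4076, 0.3014]
ee_rot: [[-0.237, -0.971, -0.002], [-0.971, 0.237, -0.001], [0.002, 0.001, -1.0]]
wrist_force: [0.0, -0.8, -2.9]
gripper_width: 0.617
gripper_force: 30.0
```

Emit:
apply_moves --moves '[[[0,0,0],0],[[0,0,0],0],[[0,0,0],0],[[0,0,0],0]]'

```text
time_s: 48.82
tcp_pos: [0.44, 0.4058, 0.3032]
ee_rot: [[-0.239, -0.971, 0.0], [-0.971, 0.239, 0.001], [-0.001, -0.0, -1.0]]
wrist_force: [0.9, -0.4, -2.4]
gripper_width: 0.614
gripper_force: 30.0
```

Run:
```python
from h import *
p=imaging.capture("wrist")
s=r.sense(); o=models.place_of(p,'square_bottle'); print([(np.round(at(q)),np.round(onz(p,at(q),s['tcp_pos'][2]-.1185),4).tolist(),round(q['confidence'],2)) for q in o[:2]])
go([.440,.4075,.1245])
```

```text
[(array([319., 236.]), [0.4416, 0.4077, 0.1847], 0.74)]
tcp [0.44   0.4061 0.3031] yaw_y 166.2 shift mm [ -1.2   0.4 178.6]
```

Emit:
apply_moves --moves '[[[-0.001,0,0.02],0],[[0,0,0.035],0],[[0,0,0.04],0],[[0,0,0.04],0],[[0,0,0.03],0]]'

```text
time_s: 49.33
tcp_pos: [0.4393, 0.4063, 0.1347]
ee_rot: [[-0.239, -0.971, -0.002], [-0.971, 0.239, -0.002], [0.003, 0.002, -1.0]]
wrist_force: [-0.5, -0.5, -4.1]
gripper_width: 0.614
gripper_force: 30.0
```

Emit:
apply_moves --moves '[[[0,0,0.008],0],[[0,0,0],0],[[0,0,0],0],[[0,0,0],0],[[0,0,0],0]]'

```text
time_s: 49.75
tcp_pos: [0.4411, 0.4088, 0.1316]
ee_rot: [[-0.238, -0.971, 0.002], [-0.971, 0.238, 0.003], [-0.004, -0.002, -1.0]]
wrist_force: [-0.1, 0.4, -2.8]
gripper_width: 0.616
gripper_force: 30.0
```

Emit:
apply_moves --moves '[[[0,0,0],0],[[0,0,0],0],[[0,0,0],0],[[0,0,0],0]]'

```text
time_s: 50.08
tcp_pos: [0.4404, 0.4079, 0.1299]
ee_rot: [[-0.238, -0.971, 0.0], [-0.971, 0.238, 0.0], [-0.001, -0.0, -1.0]]
wrist_force: [0.6, 0.5, -3.0]
gripper_width: 0.613
gripper_force: 30.0
```

Emit:
apply_moves --moves '[[[0.0005,0,0.003],0],[[0,0,0.0015],0],[[0,0,0],0],[[0,0,0],0],[[0,0,0],0]]'

```text
time_s: 50.5
tcp_pos: [0.4402, 0.4072, 0.1249]
ee_rot: [[-0.238, -0.971, -0.0], [-0.971, 0.238, -0.0], [0.0, 0.0, -1.0]]
wrist_force: [-0.2, -0.5, -3.3]
gripper_width: 0.612
gripper_force: 30.0
```

Emit:
apply_moves --moves '[[[0,0,0.001],0],[[0,0,0],0],[[0,0,0],0],[[0,0,0],0],[[0,0,0],0]]'

```text
time_s: 50.92
tcp_pos: [0.4403, 0.4075, 0.1246]
ee_rot: [[-0.238, -0.971, 0.0], [-0.971, 0.238, 0.001], [-0.001, -0.0, -1.0]]
wrist_force: [-1.5, -1.1, 1.6]
gripper_width: 0.613
gripper_force: 30.0
```

Contact. I release, rise and check.

Emit:
apply_moves --moves '[[[0,0,0],0],[[0,0,0],0],[[0,0,0],0],[[0,0,0],0],[[0,0,0],0]]' --hand 0.087

```text
time_s: 51.33
tcp_pos: [0.4403, 0.4073, 0.124]
ee_rot: [[-0.238, -0.971, 0.0], [-0.971, 0.238, 0.0], [-0.0, -0.0, -1.0]]
wrist_force: [0.3, 0.2, 0.6]
gripper_width: 0.903
gripper_force: 0.0
```

Emit:
apply_moves --moves '[[[0,0,0],0],[[0,0,0],0],[[0,0,0],0],[[0,0,-0.005],0],[[0,0,-0.02],0]]'

```text
time_s: 51.75
tcp_pos: [0.4387, 0.4056, 0.1462]
ee_rot: [[-0.239, -0.971, -0.005], [-0.971, 0.239, -0.006], [0.007, 0.003, -1.0]]
wrist_force: [0.0, -0.3, -0.0]
gripper_width: 1.002
gripper_force: 0.0
```

Emit:
apply_moves --moves '[[[0,0,-0.03],0],[[0,0,-0.035],0],[[0,0,-0.035],0],[[0,0,0],0],[[0,0,0],0]]'

```text
time_s: 52.17
tcp_pos: [0.4409, 0.4083, 0.2523]
ee_rot: [[-0.238, -0.971, 0.004], [-0.971, 0.238, 0.005], [-0.006, -0.002, -1.0]]
wrist_force: [0.1, 0.1, -1.1]
gripper_width: 0.999
gripper_force: 0.0
```

Run:
```python
from h import *
p=imaging.capture("wrist"); f=p['frame']
print(caps(p,.145))
g=cv2.resize(f,None,fx=2,fy=2,interpolation=cv2.INTER_CUBIC)
def circ(c,rad,z,col):
    q=np.array([proj(p,(c[0]+rad*np.cos(a),c[1]+rad*np.sin(a),z)) for a in np.linspace(0,6.283,80)])
    cv2.polylines(g,[np.round(q*2).astype(int)],True,col,1)
circ((.4193,.3225),.041,.006,(0,200,0)); circ((.440,.4075),.041,.006,(0,200,0)); circ((.4402,.4074),.027,.143,(0,255,255)); circ((.4196,.3227),.021,.148,(0,255,255))
g=g[100:560,340:860]
s=cv2.resize(imaging.capture("scene")['frame'][200:360,270:410],None,fx=2,fy=2)
h=np.zeros((460,800,3),np.uint8); h[:,:520]=g; h[:320,520:800]=s; cv2.imwrite("pics/end.png",h)
go([0,0,0])
```

```text
[([292, 101, 54, 56, 2339], [318.8, 128.3], [0.4212, 0.3238, 0.145]), ([289, 202, 63, 64, 3048], [320.0, 233.0], [0.4402, 0.4052, 0.145])]
tcp [0.4397 0.4069 0.2486] yaw_y 166.21 shift mm [499.8 329.8 249.2]
```

View pics/end.png

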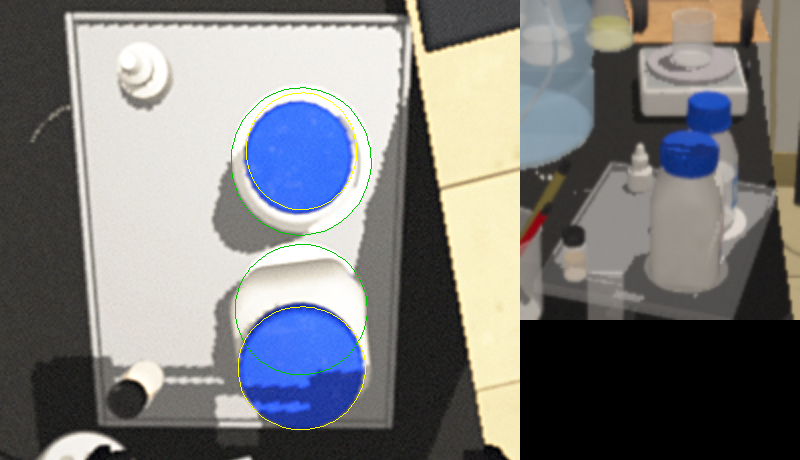

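Both bottles stand centred on their pads (caps at 300,157 and 302,367, inside the projected circles). The vial and dropper are undisturbed, and the beaker is upright on the plate.

```bash
python3 -c "
from station import r
print(r.finish_job())"
```

```text
the job is handed in; nothing more can be done
None
```

The job is handed in at about 52 s: the beaker stands upright in the middle of the stirrer plate, both bottles are back on their own pads to within about 2 mm by the camera, and the vial and dropper bottle were left untouched.

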